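# Stack a circuit board and a power deck on the posts of a test stand

### The job

Take the green circuit board off its sloping rack and lower it over the four posts of the test stand until it sits level on the lower shoulders, then lower the white power deck over the same posts onto the upper shoulders, both with the orange terminal block at the lever's end and neither dropped down the posts. Once both are seated, throw the red test lever all the way over, away from the robot, and leave everything else on the bench where it is.

Things in the scene. Friction and masses are not known exactly. Their poses are not given: they have to be found in the camera images.
- stand: The test stand, fixed: grey base plate 110 (x) x 225 mm (y), 10 mm thick, with four upright stepped posts at x = +-30, y = +-60 mm from its origin, which lies on the bench midway between the posts. z is up; the lever is at its -y end. The board's underside rests on the lower shoulders, 30 mm above the bench, the deck's on the upper shoulders, 72 mm
- post_top (a point): Tip of the post at the stand's x = -30, y = -60 mm, 97 mm above the bench. All four posts are alike: 22 mm thick up to 30 mm above the bench (lower shoulder), then brass, 14 mm thick up to 72 mm (upper shoulder, rim chamfered 1.5 mm), then a 6 mm steel pin with a tapered tip
- board_mid (a point): Circuit board: a green plate, 92 (x) x 160 (y) x 5 mm, starts flat on the 30 degree slope of rack_a: x up the slope, z leaning to the robot. On its top (+z) stands a finned aluminium heat sink, 28 (x) x 56 (y) mm, 30 tall: grip it across x. This point is that part's centre, 20 mm above the plate's underside, over its middle. Four holes of 18 mm diameter at x = +-30, y = +-60 mm; about 250 g
- board_terminals (a point): The circuit board's orange terminal block, 12 mm tall, near its -y edge (this point: 70 mm from the middle, 11 mm above the underside)
- deck_mid (a point): Power deck: a white plate, 92 (x) x 160 (y) x 5 mm, starts flat on the 30 degree slope of rack_b: x up the slope, z leaning to the robot. On its top (+z) stands a black transformer with copper windings, 30 (x) x 56 (y) mm, 36 tall: grip it across x. This point is that part's centre, 23 mm above the plate's underside, over its middle. Four holes of 10 mm diameter at x = +-30, y = +-60 mm; about 350 g
- deck_terminals (a point): The power deck's orange terminal block, 12 mm tall, near its -y edge (this point: 70 mm from the middle, 11 mm above the underside)
- rack_a: A fixed blue rack, face 108 x 180 mm sloping at 30 degrees, rising away from the robot towards the rack's +x (y is level, along its width), with a lip at the low edge; middle of the face 65 mm above the bench. Origin: on the bench, centre of its footprint. It carries the circuit board
- rack_b: A fixed blue rack, face 108 x 180 mm sloping at 30 degrees, rising away from the robot towards the rack's +x (y is level, along its width), with a lip at the low edge; middle of the face 65 mm above the bench. Origin: on the bench, centre of its footprint. It carries the power deck
- lever (a joint): The test lever at the stand's -y end. 0: leaning to the stand's -x (off), 1.0 rad: fully over to its +x (on); 0.5 rad either side of upright. Pivot along the stand's y, at its x = 10, y = -112 mm, 32 mm above the bench. About 1 N at the knob moves it; it stays where it is left
- lever_tip (a point): Centre of the lever's red ball knob, 26 mm diameter, 80 mm from the pivot on a 10 mm thick shaft; the black block below it reaches 35 mm above the bench
- blank_board: A blank reddish-brown drilled board without any parts on it, 100 x 150 x 6 mm, lying flat. Bystander; origin: centre of its underside
- solder_reel: A blue reel of solder standing on its flange, diameter 60, height 46 mm. Bystander; origin: centre of its underside
- flux_tin: A low round tin with a pale lid, diameter 60, height 35 mm. Bystander; origin: centre of its underside
- screwdriver: A screwdriver lying on the bench, 170 mm long. Bystander; x runs along it
- helping_hand: A helping-hand clamp stand with a black H-shaped foot 90 mm wide and steel arms, 200 mm across and 160 mm high. Bystander; origin: centre of its underside, y runs along its arms
- helping_hand_2: A second helping-hand clamp stand, the same as the other. Bystander; origin: centre of its underside
- multimeter: A yellow hand-held multimeter lying face up, 140 x 75 x 35 mm. Bystander; origin: centre of its underside
There are look-alikes about, which are no part of the job. Leave any pink look-alike of the stand alone.

How it is judged:
By the outcome, as a careful person would: the job done as asked, in the order asked, and still so for the second after the job is handed in, with the robot touching nothing.
It also fails if it takes over 72 s, if anything falls off the work surface, if the arm or the gripper's body presses on something with over 40 N, if the wrist force passes 120 N, or if a joint passes its speed limit or range.

### The arm

A 6-joint arm with a two-finger parallel gripper is mounted at the origin on the work surface. World frame = base frame: x ahead of the robot, y to its left, z up, the work surface at z = 0. Lengths are in mm, angles in degrees, forces in N, time in s.
With the tool pointing down it reaches from about 300 to 850 mm from the base axis. Payload 4.2 kg.
Tool frame: the origin (TCP) lies at the very end of the fingers, on their centre line; the grasp point (between the pads) lies env.grip_point_offset behind it (env.grip_point_offset is the distance from the TCP to the grasp point, in mm); z points along the fingers, y is the direction in which the jaws open and shut (so a half turn about z gives the same grasp; the last joint's range is limited). The gripper opens to 91 mm and grips with 3 to 60 N. Pads are 32 mm wide; open, the fingers measure 118 mm over their backs; the gripper's body (76 mm by 178 mm) begins 60 mm behind the grasp point.
Start: joints at [-71.792, 18.312, 89.639, -0, 72.044, -1.146], TCP at [190.566, -542.52, 213.976] pointing down, gripper open.
Joint ranges: [-177.97, 177.97], [-48.28, 115.42], [12.27, 149.76], [-77.06, 257.06], [2.81, 150.46], [-146.56, 146.56]. Speed limits (degrees/s): [147.25, 147.25, 180, 180, 180, 180].

### API

Orientations are given as [roll, pitch, yaw] about the fixed x, y, z axes, in that order (R = Rz(yaw) Ry(pitch) Rx(roll)).
In Python, from workcell import env, grab_frame, camera_params gives the robot as it stands. The module is installed in compiled form; this text tells all that it offers.
- The arm moves only by the shell command python3 -m creep 'ROWS' [OPENING] [FORCE]. ROWS is a JSON object of lists of equal length, an entry for each row: "offset": the shift along the tool's x, y, z in m, a list of three; "rotation": the turn, a rotation vector about the tool's x, y, z in degrees, a list of three. A call has 1 to 5 rows; each row shifts and turns the commanded pose from where the row before left it, along the tool's axes as they then stand; what a row does not reach is not made up. A row lasts 1/8 s, in which the tool goes at most 62.5 mm and 10.7 degrees, less where a joint would pass 70% of its speed; a pose out of reach is approached as far as the arm can. A call is refused whole if a number of a shift passes 0.0625 or a number of a turn 10.7, either way. A call with a gripper value outside its range is refused whole. OPENING is the closure, from 0 (fully open) to 1 (shut), set as the call begins (- or left out, the last holds). The fingers move at their own pace and stop on an object; FORCE is the grip in N (left out, the last holds). Time passes only in rows, so rows that do not move let the fingers close. It gives the time, the measured TCP pose, the force and the opening at its end, in the units of the state.
- env.state(): the state, without advancing time (a new reading comes with each control period).
- grab_frame(name): name is "scene" or "side" or "wrist"; returns the picture (384x512x3 uint8, red, green, blue); there is no depth.
- camera_params(name): a dict with "mtx" (3x3 intrinsics, pixels), "k1" (the pictures are not rectified: a ray, as slopes to the right and down, at radius r is drawn at 1 + k1 r^2 times it, then the intrinsics apply), "R" (3x3) and "t" (3): a world point X has camera coordinates R X + t. Camera axes: x right, y down, z forward; pixel columns grow to the right and rows downward; lengths in mm; the calibration is good to about 2 mm. A picture is of the moment at which its call begins: read the wrist's pose just before it. camera_params takes no time and is no camera call; for the wrist camera it gives the pose at the moment of the call.
- env.job_done(): hands the job in, once; it reports no verdict.
The state is a dict: "time_s": time; "qpos": joint angles; "qvel": joint speeds; "effort": joint torques, N m; "ee_pos": TCP position; "ee_rot": TCP orientation; "force": force on the tool from outside, world axes, zero at the start; "torque": the same for the moment, N m; "gripper_width": finger opening in mm.
Only numpy, scipy, OpenCV 4.12 (cv2) and the standard library are available. Lean on these libraries where they do the work, as an engineer would, in place of code of your own. Each camera call takes 0.05 s, during which the arm holds its last target.

## Working session

There is one attempt and no reset: what is moved stays moved. The work goes in short steps, Python scripts to look and compute and a shell command to move; the robot and the scene stay as the last step left them, time stands still between calls to the robot, and variables do not carry over. Pictures are saved under pics/ and viewed, and the job is handed in when it is done.

```bash
mkdir -p pics; ls; python3 - <<'E'
from workcell import env, grab_frame, camera_params
import cv2
for n in ("scene","side","wrist"):
    im=grab_frame(n); cv2.imwrite(f"pics/{n}0.png",im[:,:,::-1])
    p=camera_params(n); print(n,p)
print(env.state(), env.grip_point_offset)
E
```

```text
pics
scene {'mtx': array([[406.55314764,   0.        , 260.97861304],
       [  0.        , 406.55314764, 194.40244637],
       [  0.        ,   0.        ,   1.        ]]), 'k1': -0.01939760153580664, 'R': array([[ 0.32742129,  0.9448753 , -0.00244334],
       [ 0.7979336 , -0.27788568, -0.53486589],
       [-0.50606053,  0.17317686, -0.84493344]]), 't': array([-144.26750926, -392.98244869, 1695.85890516])}
side {'mtx': array([[423.43124972,   0.        , 251.08760395],
       [  0.        , 423.43124972, 189.13038087],
       [  0.        ,   0.        ,   1.        ]]), 'k1': -0.04198333058111941, 'R': array([[-0.9420245 , -0.3351182 , -0.01690072],
       [-0.16487446,  0.50615819, -0.84653429],
       [ 0.29224348, -0.79466954, -0.53206585]]), 't': array([ 484.64601155,  184.14372521, 1293.28719471])}
wrist {'mtx': array([[320.81424336,   0.        , 253.50402394],
       [  0.        , 320.81424336, 193.6460232 ],
       [  0.        ,   0.        ,   1.        ]]), 'k1': -0.030440315380984503, 'R': array([[ 0.33061592, -0.94376444, -0.00133682],
       [-0.90119412, -0.31612284,  0.2965055 ],
       [-0.28025394, -0.0968247 , -0.95503021]]), 't': array([-574.22098486,  -32.54183018,  392.24951156])}
{'time_s': 0.15, 'qpos': array([-7.17903415e+01,  1.83422500e+01,  8.96899322e+01, -3.72953354e-04,
        7.20434309e+01, -1.14585300e+00]), 'qvel': array([ 0.02283221, -0.08385022, -0.16371496, -0.04525517,  0.05399149,
       -0.09043075]), 'effort': array([ 9.31712821e-04, -4.12771297e+01, -2.32155937e+01,  7.29146367e-02,
        4.33583348e-02, -8.52272228e-05]), 'ee_pos': array([ 190.45346753, -542.14464379,  213.3260409 ]), 'ee_rot': array([-1.79924395e+02, -1.15751324e-03,  1.93556260e+01]), 'force': array([ 0.9809096 ,  0.133761  , -0.06681228]), 'torque': array([ 0.04402789,  0.00121232, -0.05440009]), 'gripper_width': 91.1474119886972} 18.8
```

View pics/scene0.png

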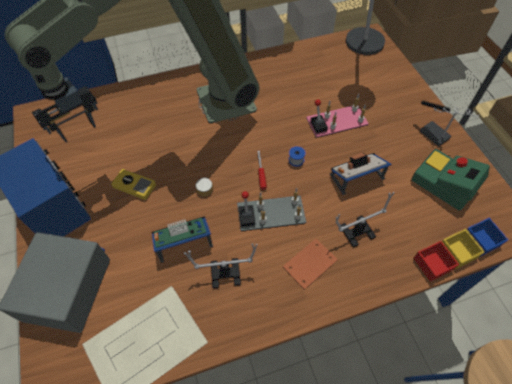

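View pics/side0.png

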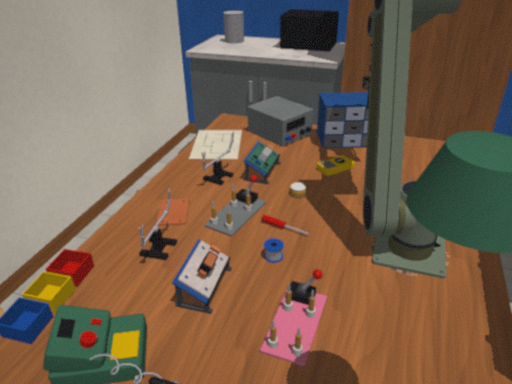

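View pics/wrist0.png

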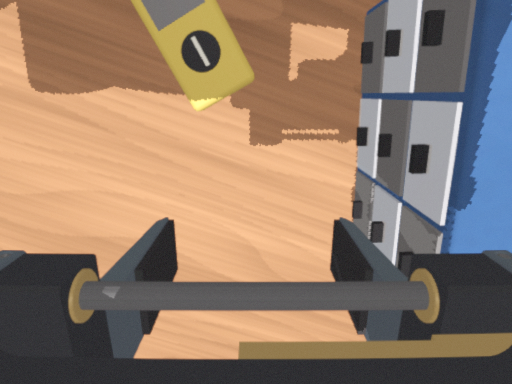

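```bash
cat > h.py <<'E'
import numpy as np, cv2
from workcell import env, grab_frame, camera_params
from scipy.spatial.transform import Rotation as Ro
def proj(p,X):
    X=np.atleast_2d(X); c=X@p["R"].T+p["t"]; s=c[:,:2]/c[:,2:]
    r2=(s**2).sum(1,keepdims=True); s=s*(1+p["k1"]*r2)
    return s@p["mtx"][:2,:2].T+p["mtx"][:2,2]
def ray(p,uv):
    d=(np.array(uv,float)-p["mtx"][:2,2])/p["mtx"][0,0]; s=d.copy()
    for _ in range(10): s=d/(1+p["k1"]*(s@s))
    v=p["R"].T@np.array([s[0],s[1],1]); o=-p["R"].T@p["t"]
    return o,v/np.linalg.norm(v)
def onz(p,uv,z):
    o,v=ray(p,uv); return o+v*(z-o[2])/v[2]
def tri(obs):
    A=np.zeros((3,3));b=np.zeros(3)
    for p,uv in obs:
        o,v=ray(p,uv);M=np.eye(3)-np.outer(v,v);A+=M;b+=M@o
    return np.linalg.solve(A,b)
def crop(im,x0,y0,x1,y1,k,fn):
    cv2.imwrite(fn,cv2.resize(im[y0:y1,x0:x1],None,fx=k,fy=k,interpolation=cv2.INTER_CUBIC))
E
python3 - <<'E'
from h import *
a=cv2.imread("pics/scene0.png");b=cv2.imread("pics/side0.png")
crop(a,140,140,400,300,3,"pics/s1.png")
crop(b,150,130,350,330,3,"pics/d1.png")
E
```

```text
(no output)
```

View pics/s1.png

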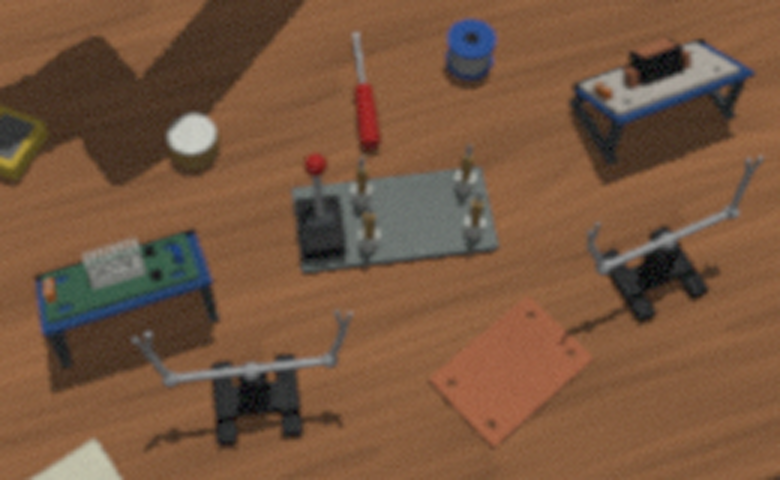

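View pics/d1.png

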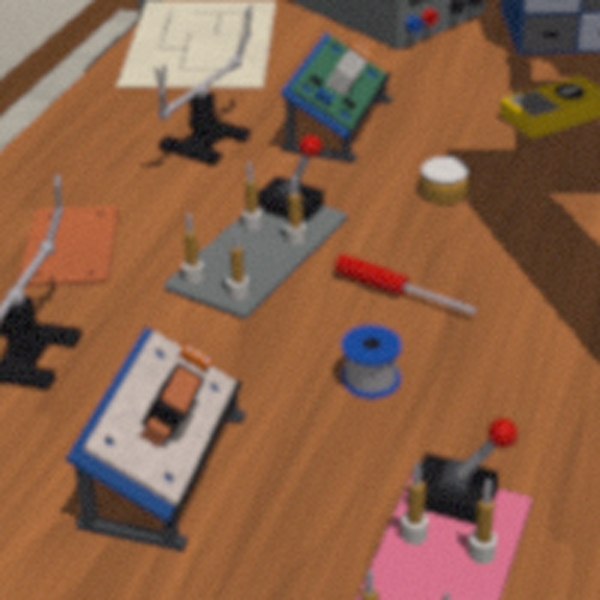

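```bash
cat > fit0.py <<'E'
from h import *
from scipy.optimize import least_squares
S=camera_params("scene");D=camera_params("side")
f=lambda l,o:np.array(l)/3.+np.array(o)
def Rz(a): return Ro.from_euler('z',a,degrees=True).as_matrix()
tips=np.array([[-30,-60,97],[-30,60,97],[30,-60,97],[30,60,97]],float)
ts=f([(361,160),(468,150),(368,213),(477,200)],(140,140))
td=f([(295,180),(236,235),(250,167),(188,218)],(150,130))
cs=np.array([[-55,-112.5,10],[-55,112.5,10],[55,112.5,10],[55,-112.5,10]],float)
us=f([(293,188),(485,170),(497,247),(303,271)],(140,140))
ud=f([(347,215),(246,317),(166,287)],(150,130))
def rs(q):
    T=lambda X:X@Rz(q[2]).T+[q[0],q[1],0]
    return np.concatenate([(proj(S,T(tips))-ts).ravel(),(proj(D,T(tips))-td).ravel(),(proj(S,T(cs[:0]))-us[:0]).ravel()])
r=least_squares(rs,[500,0,0],loss='soft_l1');print("stand",r.x,np.round(r.fun,1))
def pr(q,X): # plate pose: origin underside mid
    return X@(Rz(q[3])@Ro.from_euler('y',-30,degrees=True).as_matrix()).T+q[:3]
def fit(n,X1,u1,X2,u2,x0):
    g=lambda q:np.concatenate([(proj(S,pr(q,np.array(X1,float)))-u1).ravel(),(proj(D,pr(q,np.array(X2,float)))-u2).ravel()])
    r=least_squares(g,x0,loss='soft_l1');print(n,np.round(r.x,1),np.round(r.fun,1))
# board: terminals, top corners
fit("board",[(-46,80,5),(0,-70,11),(-46,-80,5)],f([(192,234),(48,290),(38,277)],(140,140)),
 [(46,-80,5),(-46,-80,5),(-46,80,5)],f([(328,36),(387,75),(345,132)],(150,130)),[500,-300,65,0])
fit("deck",[(-46,80,5),(0,-70,11),(-46,-80,5),(46,80,5)],f([(702,43),(604,91),(577,88),(748,70)],(140,140)),
 [(46,-80,5),(-46,-80,5),(-46,80,5),(46,80,5),(0,-70,11)],f([(150,333),(240,380),(178,510),(82,450),(195,356)],(150,130)),[500,300,65,0])
# bystanders approx
for n,uv in dict(hh1=(252,392),hh2=(658,265),reel=(470,70),tin=(192,160),sd=(366,140),blank=(512,372)).items():
    print(n,onz(S,f(uv,(140,140)),0).round())
print("hh1top",tri([(S,f((252,370),(140,140))),(D,f((203,92),(150,130)))]).round())
print("lever tip",tri([(S,f((316,164),(140,140))),(D,f((311,144),(150,130)))]).round())
E
python3 fit0.py
```

```text
stand [579.46584758  16.39394836 -11.77277618] [-0.2 -0.6  0.2 -1.3 -0.1 -2.7  0.4 -2.5 -0.7 -2.3 -0.9 -3.3 -0.5 -2.6
 -0.3 -2.8]
board [ 579.4 -320.8   60.3   -1.7] [-1.6  1.1  1.5  0.4  1.7 -0.3  1.2 -0.1 -0.2 -0.2  0.8 -0.9]
deck [529.1 338.7  60.5   3.8] [-2.3  0.1  0.6  0.1  0.8 -1.1 -2.7 -0.3  1.  -0.  -1.8  1.3 -0.8 -1.7
  0.6 -0.5 -0.7  1.8]
hh1 [ 720. -221.    0.]
hh2 [725. 254.   0.]
reel [401. 155.   0.]
tin [ 416. -207.    0.]
sd [457.  -2.   0.]
blank [789.  48.  -0.]
hh1top [ 728. -218.   76.]
lever tip [534. -87. 107.]
```

```bash
cat >> h.py <<'E'
def pose():
    s=env.state(); return s["ee_pos"],Ro.from_euler('xyz',s["ee_rot"],degrees=True)
def plan(P1,R1,n=None,cur=None,vmax=60,wmax=10.6):
    """print rows from current to target (linear/slerp)"""
    P0,R0=cur or pose()
    P1=np.array(P1,float)
    rv=(R0.inv()*R1).as_rotvec(degrees=True)
    m=max(int(np.ceil(np.linalg.norm(P1-P0)/vmax)),int(np.ceil(np.linalg.norm(rv)/wmax)),1); n=n or m
    for k in range(n):
        Rk=R0*Ro.from_rotvec(rv*k/n,degrees=True)
        print(np.round(Rk.inv().apply((P1-P0)/n)/1000,4).tolist(),np.round(rv/n,2).tolist())
def down(yaw): return Ro.from_euler('xyz',[180,0,yaw],degrees=True)
E
python3 - <<'E'
from h import *
plan([575,-320,250],down(88.3))
p=camera_params("scene")
for uv in [(60,240),(110,255),(100,300),(85,190)]: print(onz(p,uv,0).round(),onz(p,uv,100).round())
E
```

```text
[0.0546, -0.0103, -0.0046] [-0.01, -0.01, -8.62]
[0.0555, -0.002, -0.0046] [-0.01, -0.01, -8.62]
[0.0551, 0.0064, -0.0046] [-0.01, -0.01, -8.62]
[0.0536, 0.0145, -0.0046] [-0.01, -0.01, -8.62]
[0.0508, 0.0224, -0.0046] [-0.01, -0.01, -8.62]
[0.0469, 0.0298, -0.0046] [-0.01, -0.01, -8.62]
[0.0419, 0.0365, -0.0046] [-0.01, -0.01, -8.62]
[0.0359, 0.0423, -0.0046] [-0.01, -0.01, -8.62]
[ 436. -710.    0.] [ 500. -673.  100.]
[ 546. -558.    0.] [ 601. -534.  100.]
[ 687. -608.    0.] [ 730. -581.  100.]
[ 261. -608.    0.] [ 339. -580.  100.]
```

```bash
python3 -m creep '{"offset":[[0.0546,-0.0103,-0.0046],[0.0555,-0.002,-0.0046],[0.0551,0.0064,-0.0046],[0.0536,0.0145,-0.0046],[0.0508,0.0224,-0.0046]],"rotation":[[0,0,-8.6],[0,0,-8.6],[0,0,-8.6],[0,0,-8.6],[0,0,-8.6]]}'
python3 -m creep '{"offset":[[0.0469,0.0298,-0.0046],[0.0419,0.0365,-0.0046],[0.0359,0.0423,-0.0046],[0,0,0]],"rotation":[[0,0,-8.6],[0,0,-8.6],[0,0,-8.7],[0,0,0]]}'
python3 - <<'E'
from h import *
print(env.state()["ee_pos"],env.state()["ee_rot"])
p=camera_params("wrist");im=grab_frame("wrist")[:,:,::-1]
cv2.imwrite("pics/w1.png",im);np.save("w1.npy",p,allow_pickle=True)
crop(im,0,0,512,384,1.5,"pics/w1b.png")
E
```

```text
time_s: 0.78
ee_pos: [432.3, -402.6, 236.9]
ee_rot: [-180.0, 0.0, 62.6]
force: [0.9, -0.8, 1.1]
gripper_width: 90.8
time_s: 1.27
ee_pos: [578.3, -318.2, 249.9]
ee_rot: [180.0, -0.0, 88.5]
force: [-0.6, -1.1, -0.6]
gripper_width: 91.3
[ 578.34496158 -318.24667984  249.86450508] [ 1.79985318e+02 -4.96767461e-02  8.85322258e+01]
```

View pics/w1b.png

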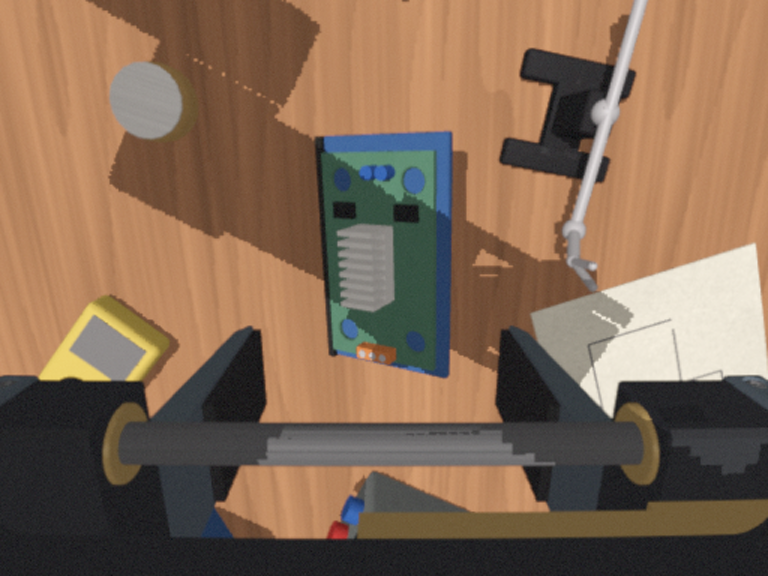

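```bash
python3 - <<'E'
from h import *
im=cv2.imread("pics/w1.png"); crop(im,205,80,310,255,3.4,"pics/w1c.png")
E
```

```text
(no output)
```

View pics/w1c.png

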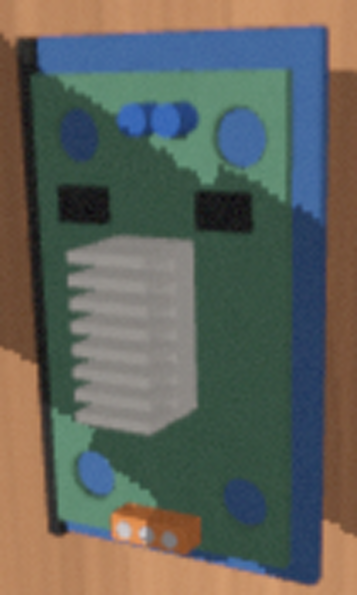

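```bash
cat > fitp.py <<'E'
from h import *
from scipy.optimize import least_squares
T30=Ro.from_euler('y',-30,degrees=True)
def fitplate(obs,x0,tilt=None):
    """obs: list of (cam,X(list),uv). q: x,y,z,yaw with 30deg slope"""
    def g(q):
        R=Ro.from_euler('z',q[3],degrees=True)*T30
        return np.concatenate([(proj(p,R.apply(np.array(X,float))+q[:3])-np.array(u)).ravel() for p,X,u in obs])
    r=least_squares(g,x0,loss='soft_l1'); print(np.round(r.x,2),np.round(r.fun,1)); return r.x
E
python3 - <<'E'
from fitp import *
p=np.load("w1.npy",allow_pickle=True).item()
uv=(np.array([(79,135),(241,137),(95,474),(244,502),(290,70),(290,568),(35,75)])+.5)/3.4-.5+[205,80]
X=[(-30,60,5),(30,60,5),(-30,-60,5),(30,-60,5),(46,80,5),(46,-80,5),(-46,80,5)]
q=fitplate([(p,X,uv)],[579,-320,61,0])
R=Ro.from_euler('z',q[3],degrees=True)*T30
# sink corners predicted
P=R.apply([[14,28,35],[14,-28,35],[-14,28,35],[-14,-28,35],[0,-70,11]])+q[:3]
print((proj(p,P)-[205,80])*3.4)
print("mid",R.apply([0,0,20])+q[:3])
E
```

```text
[ 5.7972e+02 -3.1988e+02  6.2460e+01  1.9000e-01] [-0.2  0.3  0.1  0.3  0.2  0.1  0.2  0.3  0.  -0.3 -0.5 -0.4  0.1 -0.3]
[[147.95795906 254.50076274]
 [154.11569502 432.54996501]
 [ 70.2146219  248.69512286]
 [ 79.73365954 420.12287284]
 [158.47770793 519.63848093]]
mid [ 569.72108877 -319.91634983   79.78381963]
```

```bash
cat >> fitp.py <<'E'
def toolR(yaw,tilt=30):
    M=(Ro.from_euler('z',yaw,degrees=True)*Ro.from_euler('y',-tilt,degrees=True)).as_matrix()
    return Ro.from_matrix(np.c_[M[:,1],M[:,0],-M[:,2]])
def onplate(q,X,tilt=30):
    return (Ro.from_euler('z',q[3],degrees=True)*Ro.from_euler('y',-tilt,degrees=True)).apply(X)+np.array(q[:3])
E
python3 - <<'E'
from fitp import *
q=[579.7,-319.9,62.5,.2]
plan(onplate(q,[0,0,80]),toolR(.2))
print(onplate(q,[0,0,80]),onplate(q,[0,0,9]),toolR(.2).as_euler('xyz',degrees=True))
E
```

```text
[-0.0005, -0.0122, 0.0394] [-10.03, 0.15, -0.59]
[-0.0005, -0.0188, 0.0366] [-10.03, 0.15, -0.59]
[-0.0003, -0.0249, 0.0328] [-10.03, 0.15, -0.59]
[ 539.70024369 -320.03962606  131.7820323 ] [ 575.20002742 -319.91570793   70.29422863] [ 1.50000000e+02 -1.27222187e-14  9.02000000e+01]
```

```bash
python3 -m creep '{"offset":[[-0.0005,-0.0122,0.0394],[-0.0005,-0.0188,0.0366],[-0.0003,-0.0249,0.0328],[0,0,0]],"rotation":[[-10,0.15,-0.6],[-10,0.15,-0.6],[-10,0.15,-0.6],[0,0,0]]}'
python3 - <<'E'
from fitp import *
q=[579.7,-319.9,62.5,.2]
plan(onplate(q,[0,0,9]),toolR(.2))
p=camera_params("wrist");im=grab_frame("wrist")[:,:,::-1].copy()
X=[(-30,60,5),(30,60,5),(-30,-60,5),(30,-60,5),(46,80,5),(46,-80,5),(-46,80,5),(14,28,35),(14,-28,35),(-14,28,35),(-14,-28,35)]
for u in proj(p,onplate(q,X)): cv2.circle(im,tuple(np.round(u).astype(int)),1,(0,0,255),-1)
crop(im,100,0,400,384,1.8,"pics/w2.png")
E
```

```text
time_s: 1.82
ee_pos: [540.1, -314.6, 143.0]
ee_rot: [154.2, -1.4, 90.5]
force: [0.3, 0.5, 0.8]
gripper_width: 91.2
[-0.0037, -0.0, 0.0403] [-2.1, -0.68, -0.18]
[-0.0032, -0.0015, 0.0403] [-2.1, -0.68, -0.18]
```

View pics/w2.png

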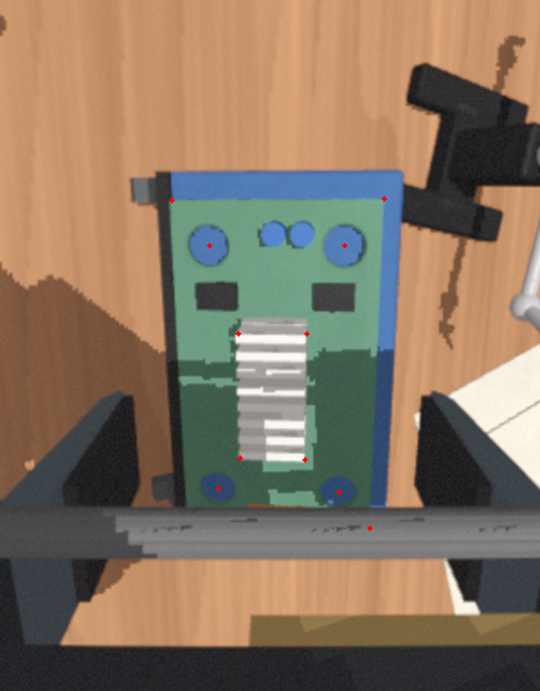

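```bash
python3 -m creep '{"offset":[[-0.004,0,0.030],[-0.003,-0.001,0.030],[0,0,0]],"rotation":[[-2.1,-0.7,-0.2],[-2.1,-0.7,-0.2],[0,0,0]]}'
python3 - <<'E'
from fitp import *
q=[579.7,-319.9,62.5,.2]
plan(onplate(q,[0,0,9]),toolR(.2),n=1)
E
```

```text
time_s: 2.25
ee_pos: [575.5, -323.4, 94.4]
ee_rot: [149.4, 0.5, 90.5]
force: [-0.0, -0.1, 0.6]
gripper_width: 91.3
[0.0037, -0.0125, 0.0205] [0.58, 0.26, 0.54]
```

```bash
python3 -m creep '{"offset":[[0,0,0]],"rotation":[[0,0,0]]}'
python3 - <<'E'
from fitp import *
q=[579.7,-319.9,62.5,.2]
plan(onplate(q,[0,0,9]),toolR(.2),n=1)
print(env.state()["qvel"].round(1))
E
```

```text
time_s: 2.38
ee_pos: [575.8, -324.1, 96.8]
ee_rot: [149.2, 0.7, 90.5]
force: [0.4, 0.5, -0.5]
gripper_width: 91.4
[0.0046, -0.014, 0.0224] [0.77, 0.42, 0.63]
[-0.2 -0.8  0.5  0.7 -0.5 -0.9]
```

```bash
python3 -m creep '{"offset":[[0.0046,-0.014,0.004],[0,0,0.018],[0,0,0],[0,0,0]],"rotation":[[0.75,0.4,0.6],[0,0,0],[0,0,0],[0,0,0]]}'
python3 - <<'E'
from fitp import *
q=[579.7,-319.9,62.5,.2]
plan(onplate(q,[0,0,9]),toolR(.2),n=1)
print(env.state()["qvel"].round(1))
E
```

```text
time_s: 2.88
ee_pos: [573.0, -318.6, 67.9]
ee_rot: [150.1, -0.1, 90.2]
force: [-1.6, 0.1, 1.8]
gripper_width: 90.8
[-0.0013, 0.0031, -0.001] [-0.13, -0.06, -0.08]
[ 0.  -0.1  0.  -0.   0.1  0. ]
```

```bash
python3 -m creep '{"offset":[[-0.001,0.003,-0.001],[0,0,0],[0,0,0],[0,0,0]],"rotation":[[0,0,0],[0,0,0],[0,0,0],[0,0,0]]}' 0.8 40
python3 -m creep '{"offset":[[0,0,0],[0,0,0]],"rotation":[[0,0,0],[0,0,0]]}'
python3 - <<'E'
from fitp import *
q=[579.7,-319.9,62.5,.2]
plan(onplate(q,[0,0,9]),toolR(.2),n=1)
print(env.state())
E
```

```text
time_s: 3.38
ee_pos: [574.8, -319.3, 70.1]
ee_rot: [150.2, -0.1, 90.2]
force: [-0.9, -0.0, 0.4]
gripper_width: 54.3
time_s: 3.62
ee_pos: [574.8, -319.5, 70.3]
ee_rot: [150.1, -0.1, 90.2]
force: [-0.7, 0.7, 0.1]
gripper_width: 33.9
[-0.0005, 0.0004, 0.0002] [-0.15, -0.08, -0.07]
{'time_s': 3.625, 'qpos': array([-39.44244732,  24.59834019, 111.29816308,  44.08428605,
        27.25765532, -76.37374437]), 'qvel': array([-0.08026331, -0.0454626 , -0.10346956, -0.05990406,  0.01581861,
       -0.01336732]), 'effort': array([ 3.79011806e-03, -4.16834235e+01, -1.78346354e+01,  9.79148000e-01,
       -4.22719494e-01,  3.86460603e-02]), 'ee_pos': array([ 574.77414597, -319.45423197,   70.29318112]), 'ee_rot': array([ 1.50146944e+02, -1.02721438e-01,  9.01784450e+01]), 'force': array([-0.72979939,  0.71156146,  0.11945331]), 'torque': array([-0.01647936,  0.24282145,  0.00624957]), 'gripper_width': 33.914411761313296}
```

```bash
python3 -m creep '{"offset":[[0,0,0],[0,0,0],[0,0,-0.02],[0,0,-0.03],[0,0,-0.04]],"rotation":[[0,0,0],[0,0,0],[0,0,0],[0,0,0],[0,0,0]]}'
python3 -m creep '{"offset":[[0,0,-0.04],[0,0,0],[0,0,0]],"rotation":[[0,0,0],[0,0,0],[0,0,0]]}'
python3 - <<'E'
from fitp import *
print(env.state()["qvel"].round(1))
plan([560,-200,260],down(78.2))
im=grab_frame("wrist")[:,:,::-1].copy()
crop(im,0,0,512,384,1.5,"pics/w3.png")
E
```

```text
time_s: 4.25
ee_pos: [528.8, -318.9, 147.5]
ee_rot: [150.3, -0.2, 90.2]
force: [0.6, -0.2, -2.8]
gripper_width: 27.7
time_s: 4.62
ee_pos: [509.7, -319.2, 181.7]
ee_rot: [150.2, -0.2, 90.2]
force: [-0.5, 0.1, -2.2]
gripper_width: 27.6
[ 0.4  1.2  0.5 -0.1  0.2  0.1]
[0.0298, 0.0207, -0.0106] [7.41, -0.82, 2.92]
[0.0306, 0.0176, -0.0135] [7.41, -0.82, 2.92]
[0.0312, 0.0141, -0.016] [7.41, -0.82, 2.92]
[0.0316, 0.0103, -0.0181] [7.41, -0.82, 2.92]
```

View pics/w3.png

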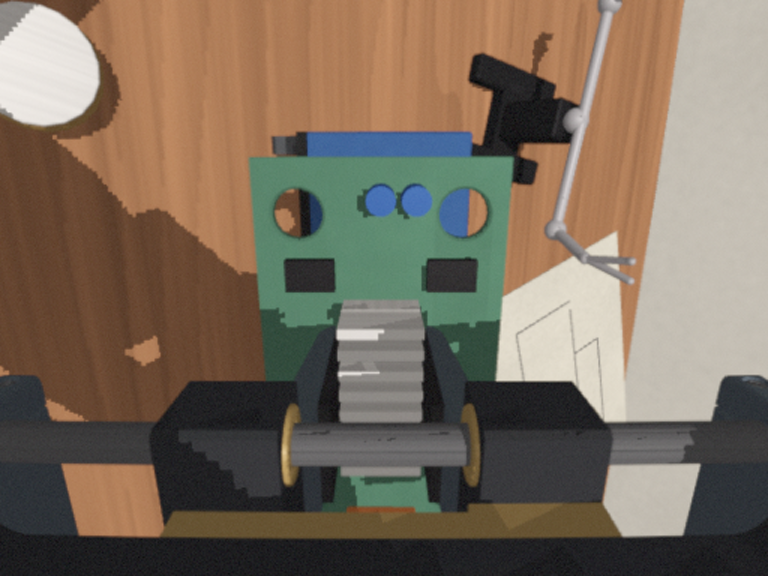

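```bash
python3 - <<'E'
from fitp import *
plan([405,-50,265],down(78.2),n=6)
E
```

```text
[0.045, -0.0082, -0.0206] [4.93, -0.56, 1.95]
[0.0444, -0.0114, -0.0201] [4.93, -0.56, 1.95]
[0.0438, -0.0146, -0.0194] [4.93, -0.56, 1.95]
[0.0431, -0.0178, -0.0185] [4.93, -0.56, 1.95]
[0.0422, -0.0207, -0.0172] [4.93, -0.56, 1.95]
[0.0413, -0.0236, -0.0157] [4.93, -0.56, 1.95]
```

```bash
python3 -m creep '{"offset":[[0.045,-0.0082,-0.0206],[0.0444,-0.0114,-0.0201],[0.0438,-0.0146,-0.0194],[0.0431,-0.0178,-0.0185],[0.0422,-0.0207,-0.0172]],"rotation":[[4.93,-0.56,1.95],[4.93,-0.56,1.95],[4.93,-0.56,1.95],[4.93,-0.56,1.95],[4.93,-0.56,1.95]]}'
python3 -m creep '{"offset":[[0.0413,-0.0236,-0.0157],[0,0,0],[0,0,0],[0,0,0]],"rotation":[[4.93,-0.56,1.95],[0,0,0],[0,0,0],[0,0,0]]}'
python3 - <<'E'
from h import *
print(env.state()["qvel"].round(1))
p=camera_params("wrist");im=grab_frame("wrist")[:,:,::-1]
cv2.imwrite("pics/w4.png",im);np.save("w4.npy",p,allow_pickle=True)
crop(im,0,0,512,384,1.5,"pics/w4b.png")
E
```

```text
time_s: 5.3
ee_pos: [422.3, -93.4, 251.3]
ee_rot: [175.2, -0.4, 80.1]
force: [1.5, 0.9, -2.9]
gripper_width: 27.9
time_s: 5.8
ee_pos: [405.2, -51.2, 265.0]
ee_rot: [179.9, 0.1, 78.1]
force: [-0.7, -0.5, -2.2]
gripper_width: 27.8
[-0.4 -0.3 -0.3  0.1  0.3  0.2]
```

View pics/w4b.png

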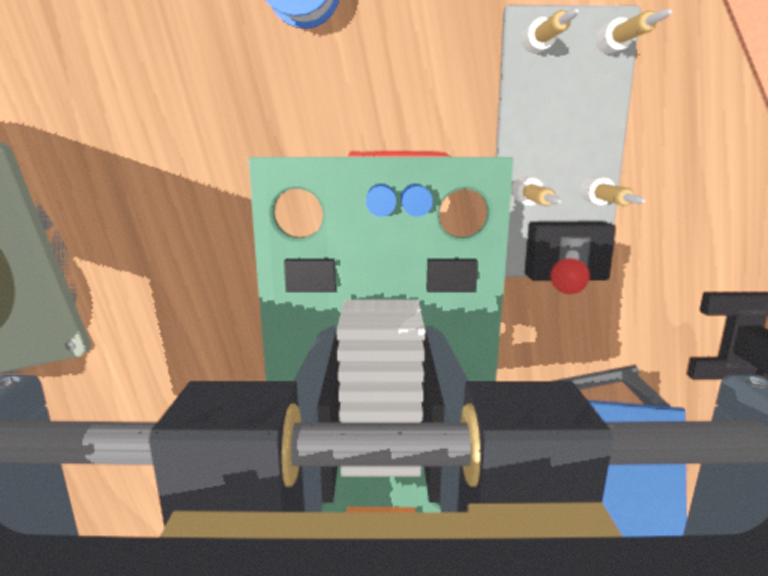

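```bash
python3 - <<'E'
from h import *
im=cv2.imread("pics/w4.png"); crop(im,320,0,450,200,3.9,"pics/w4c.png")
E
```

```text
(no output)
```

View pics/w4c.png

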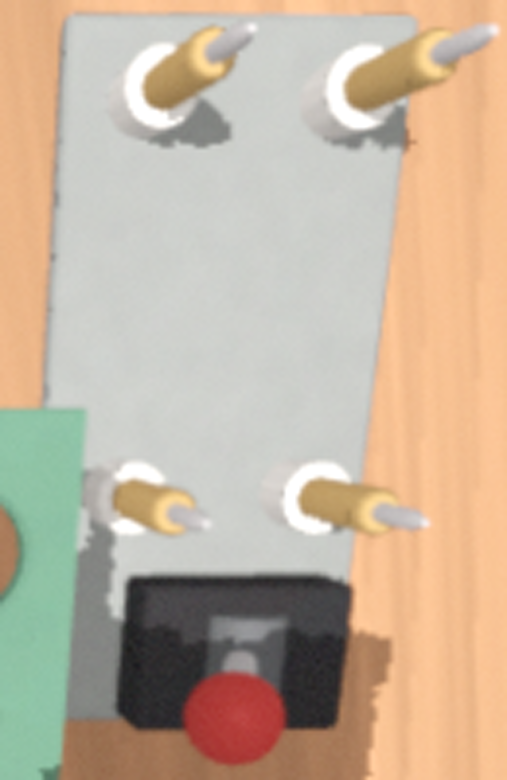

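```bash
cat > fits.py <<'E'
from h import *
from scipy.optimize import least_squares
def fitstand(obs,x0,free=False):
    def g(q):
        R=Ro.from_euler('z',q[2],degrees=True)
        return np.concatenate([(proj(p,R.apply(np.array(X,float))+[q[0],q[1],q[3] if free else 0])-np.array(u)).ravel() for p,X,u in obs])
    r=least_squares(g,x0,loss='soft_l1'); print(np.round(r.x,2),np.round(r.fun,1)); return r.x
E
python3 - <<'E'
from fits import *
p=np.load("w4.npy",allow_pickle=True).item()
c=[(-30,60),(30,60),(-30,-60),(30,-60)]
X=[a+(97,) for a in c]+[a+(72,) for a in c]+[a+(30,) for a in c]
uv=(np.array([(252,30),(493,31),(207,523),(424,521),(218,47),(440,52),(173,511),(377,509),(162,85),(360,85),(137,497),(318,496)])+.5)/3.9-.5+[320,0]
q=fitstand([(p,X,uv)],[579,16,-11])
fitstand([(p,X,uv)],[579,16,-11,0],True)
E
```

```text
[578.1   19.9  -11.48] [-0.2 -1.2  0.2 -0.8 -0.4 -0.1  0.3  0.2 -1.   0.8 -0.1 -0.1  0.4  0.3
  0.9  0.7  0.2 -0.2  1.1  0.1 -1.5  0.1 -0.3  0.2]
[579.03  19.83 -11.48  -2.1 ] [-0.1 -0.7 -0.1 -0.4 -0.2 -0.4  0.2 -0.1 -0.8  1.1 -0.2  0.3  0.6 -0.
  0.8  0.3  0.4  0.1  1.1  0.3 -1.2 -0.1 -0.3 -0.1]
```

```bash
python3 - <<'E'
from h import *
im=cv2.imread("pics/w4.png"); crop(im,155,95,350,175,4,"pics/w4d.png")
E
```

```text
(no output)
```

View pics/w4d.png

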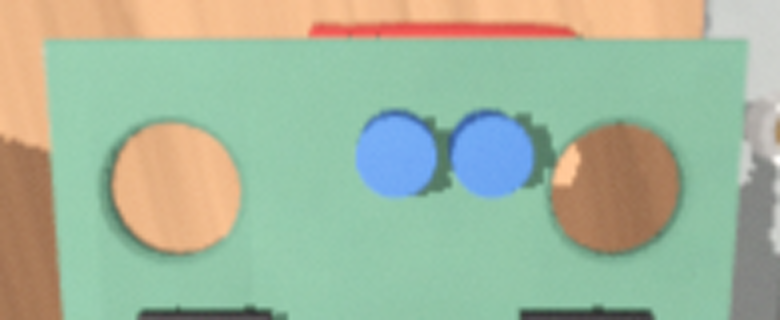

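```bash
cat > fith.py <<'E'
from h import *
from scipy.optimize import least_squares
B=np.array([[0,1,0],[1,0,0],[0,0,-1.]]) # plate->tool axes
def heldR(q): return Ro.from_matrix(B).as_matrix()@Ro.from_euler('xyz',[q[4],q[5],q[3]],degrees=True).as_matrix()
def held(q,X,P,R): return R.apply(np.array(X,float)@heldR(q).T+q[:3])+P
def fith(p,P,R,X,u,x0,mask):
    x0=np.array(x0,float);mask=np.array(mask)
    def full(v): q=x0.copy();q[mask]=v;return q
    g=lambda v:(proj(p,held(full(v),X,P,R))-u).ravel()
    r=least_squares(g,x0[mask],loss='soft_l1');print(np.round(full(r.x),2),np.round(r.fun,2));return full(r.x)
E
python3 - <<'E'
from fith import *
p=np.load("w4.npy",allow_pickle=True).item()
P,R=pose()
u=(np.array([(172,186),(616,187),(45,39),(749,40)])+.5)/4-.5+[155,95]
X=[(-30,60,5),(30,60,5),(-46,80,5),(46,80,5)]
fith(p,P,R,X,u,[0,0,9,0,0,0],[0,1,2,3])
fith(p,P,R,X,u,[0,0,9,0,0,0],[0,1,2,3,4])
print(P,R.as_euler('xyz',degrees=True))
E
```

```text
[ 0.04 -0.02  8.82 -0.2   0.    0.  ] [ 0.37  0.64  0.25  0.74 -0.08 -0.83 -0.57 -0.52]
[ 1.2   0.07 18.38 -0.16  7.54  0.  ] [ 0.98  0.25 -0.19  0.27 -0.45 -0.35 -0.09 -0.16]
[405.21134019 -51.30527729 265.17800591] [1.79911437e+02 1.18577553e-01 7.80581980e+01]
```

```bash
python3 - <<'E'
from fith import *
plan([578.5,20,200],down(78.6),n=4)
print(Ro.from_euler('z',0).as_matrix()[0]); print(held([0,0,8.8,-.2,0,0],[[0,-60,0],[0,60,0]],np.array([578.5,20,200]),down(78.6)))
E
```

```text
[0.0264, 0.0387, 0.0163] [0.02, 0.03, -0.14]
[0.0263, 0.0387, 0.0163] [0.02, 0.03, -0.14]
[0.0262, 0.0388, 0.0163] [0.02, 0.03, -0.14]
[0.0261, 0.0389, 0.0163] [0.02, 0.03, -0.14]
[1. 0. 0.]
[[566.43532473 -38.77451498 191.2       ]
 [590.56467527  78.77451498 191.2       ]]
```

```bash
python3 -m creep '{"offset":[[0.0264,0.0387,0.0163],[0.0263,0.0387,0.0163],[0.0262,0.0388,0.0163],[0.0261,0.0389,0.0163],[0,0,0.035]],"rotation":[[0,0,-0.16],[0,0,-0.16],[0,0,-0.16],[0,0,-0.16],[0,0,0]]}'
python3 -m creep '{"offset":[[0,0,0.035],[0,0,0],[0,0,0],[0,0,0]],"rotation":[[0,0,0],[0,0,0],[0,0,0],[0,0,0]]}'
python3 - <<'E'
from fith import *
P,R=pose();print(P,R.as_euler('xyz',degrees=True),env.state()["qvel"].round(1))
p=camera_params("wrist");im=grab_frame("wrist")[:,:,::-1].copy()
cv2.imwrite("pics/w5.png",im);np.save("w5.npy",p,allow_pickle=True)
Q=Ro.from_euler('z',-11.48,degrees=True)
for z in (97,72):
  for u in proj(p,Q.apply([[-30,60,z],[30,60,z]])+[578.5,19.9,0]): print(u);cv2.circle(im,tuple(np.round(u).astype(int)),1,(0,0,255),-1)
crop(im,145,85,360,185,3.6,"pics/w5b.png")
for n in ("scene","side"):
    a=grab_frame(n)[:,:,::-1]; cv2.imwrite(f"pics/{n}5.png",a)
    crop(a,*((210,150,340,260) if n=="scene" else (180,130,330,260)),5,f"pics/{n}5b.png")
E
```

```text
time_s: 6.48
ee_pos: [583.0, 20.9, 165.4]
ee_rot: [179.6, 0.0, 78.8]
force: [-0.5, -0.6, -2.6]
gripper_width: 27.4
time_s: 6.98
ee_pos: [580.0, 20.4, 132.9]
ee_rot: [179.6, 0.1, 78.8]
force: [-0.3, -0.7, -1.8]
gripper_width: 27.8
[580.04648355  20.43431382 132.94107191] [1.79625382e+02 6.82284938e-02 7.87528949e+01] [ 0.2 -0.1  0.4 -0.1 -0.1  0. ]
[203.83875711 135.7689151 ]
[297.90924229 135.99271378]
[208.82624199 131.38451223]
[293.05341121 131.5922471 ]
```

View pics/w5b.png

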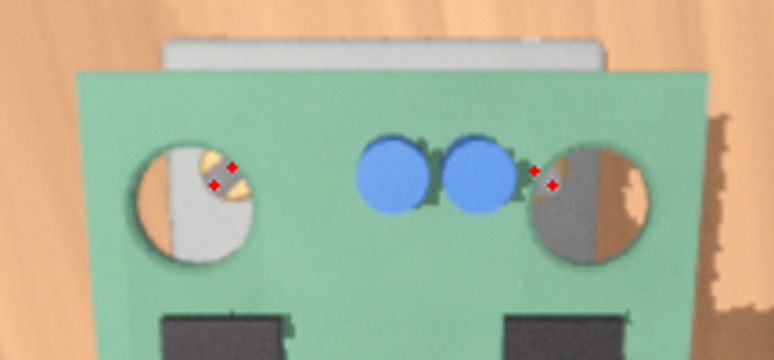

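View pics/scene5b.png

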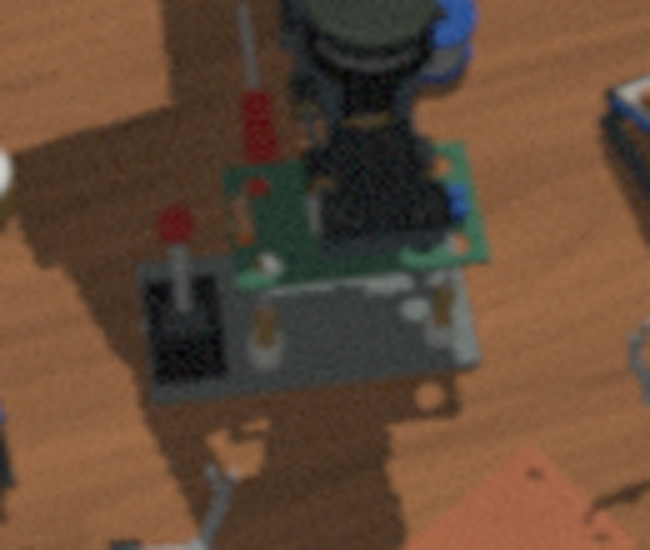

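View pics/side5b.png

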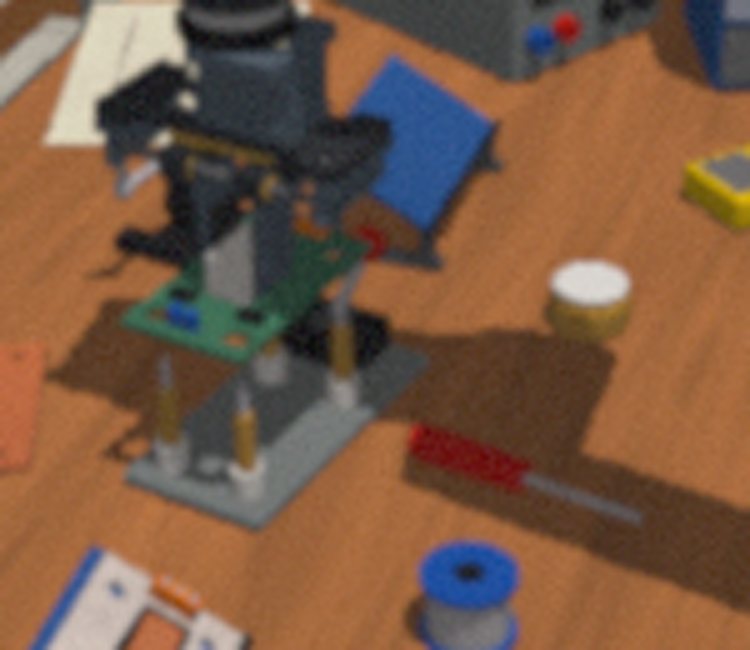

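```bash
python3 - <<'E'
from fith import *
plan([578.5,20,132],down(78.7),n=1)
E
python3 -m creep '{"offset":[[-0.0005,-0.0015,0.0],[0,0,0.02],[0,0,0.024],[0,0,0],[0,0,0]],"rotation":[[0.35,0,0.05],[0,0,0],[0,0,0],[0,0,0],[0,0,0]]}'
cat > look.py <<'E'
from fith import *
import sys
k=sys.argv[1]
P,R=pose();print(P,R.as_euler('xyz',degrees=True),env.state()["qvel"].round(1),env.state()["force"].round(1))
p=camera_params("wrist");im=grab_frame("wrist")[:,:,::-1].copy()
cv2.imwrite(f"pics/w{k}.png",im);np.save(f"w{k}.npy",p,allow_pickle=True)
crop(im,145,85,360,185,3.6,f"pics/w{k}b.png")
E
python3 look.py 6
```

```text
[-0.0008, -0.0008, 0.0003] [0.3, 0.09, 0.08]
time_s: 7.75
ee_pos: [577.8, 20.5, 87.9]
ee_rot: [-179.9, 0.1, 78.7]
force: [-1.0, -0.3, -1.4]
gripper_width: 27.7
[577.80953743  20.53724937  87.91509805] [-1.79897699e+02  9.71317582e-02  7.87363068e+01] [ 0.  -0.5 -0.6  0.1 -0.3 -0. ] [-1.  -0.3 -1.4]
```

View pics/w6b.png

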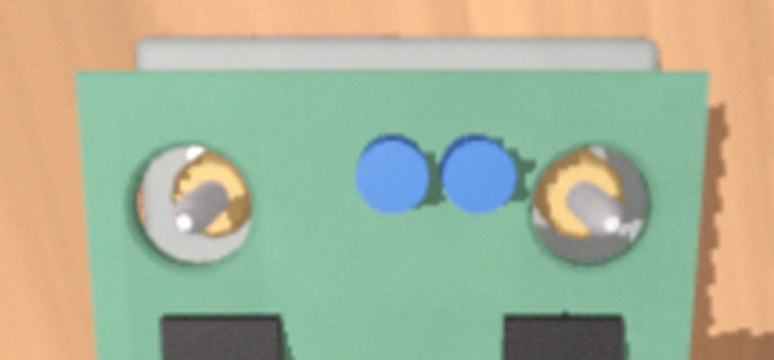

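```bash
python3 - <<'E'
from fith import *
p=np.load("w6.npy",allow_pickle=True).item()
f=lambda u:(np.array(u)+.5)/3.6-.5+[145,85]
for h,b in (((193,204),(212,195)),((590,204),(579,195))):
    H=onz(p,f(h),84.1);Bq=onz(p,f(b),72); d=down(78.7).inv().apply(Bq-H); print(H.round(1),Bq.round(1),"tool delta",d.round(2))
P,R=pose(); print(held([0,0,8.8,-.2,0,0],[[-30,60,5],[30,60,5]],P,R))
print(Ro.from_euler('z',-11.48,degrees=True).apply([[-30,60,72],[30,60,72]])+[578.5,19.9,0])
E
```

```text
[560.5  85.4  84.1] [561.4  85.   72. ] tool delta [-0.27  1.02 12.1 ]
[619.   73.8  84.1] [619.2  73.4  72. ] tool delta [-0.27  0.21 12.1 ]
[[560.5110561   85.31419233  84.32223295]
 [619.31430969  73.39057143  84.25416887]]
[[561.04172472  84.67043017  72.        ]
 [619.84137897  72.72887833  72.        ]]
```

```bash
python3 -m creep '{"offset":[[-0.0004,0.0006,0.0],[0,0,0.010],[0,0,0.010],[0,0,0.010],[0,0,0]],"rotation":[[0,0,0],[0,0,0],[0,0,0],[0,0,0],[0,0,0]]}'; python3 look.py 7
```

```text
time_s: 8.43
ee_pos: [576.8, 19.9, 55.7]
ee_rot: [-179.7, 0.1, 78.7]
force: [0.6, -0.0, -2.2]
gripper_width: 27.8
[576.81540692  19.94044926  55.74685501] [-1.79686655e+02  1.43107509e-01  7.87337998e+01] [ 0.  -0.8 -1.1  0.   0.9 -0.1] [ 0.6 -0.  -2.2]
```

View pics/w7b.png

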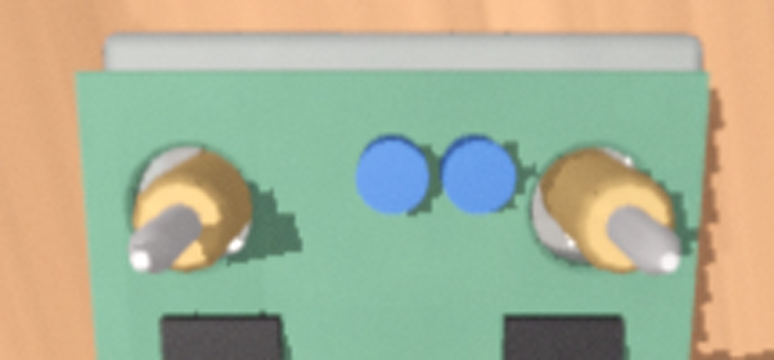

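```bash
python3 - <<'E'
from fith import *
plan([578.7,19.8,54],down(78.7),n=1)
E
python3 -m creep '{"offset":[[-0.0003,0.0015,0.005],[0,0.0003,0.005],[0,0,0],[0,0,0]],"rotation":[[-0.3,0,0],[0,0,0],[0,0,0],[0,0,0]]}'; python3 look.py 8
```

```text
[0.0002, 0.0015, 0.0024] [-0.26, 0.13, 0.03]
time_s: 8.98
ee_pos: [579.3, 19.3, 47.1]
ee_rot: [179.9, 0.1, 78.7]
force: [0.4, -0.5, -2.6]
gripper_width: 27.9
[579.31456812  19.28321754  47.14188418] [1.79870823e+02 1.13136740e-01 7.87358647e+01] [-0.1 -0.1 -0.1 -0.1  0.1 -0.1] [ 0.4 -0.5 -2.6]
```

View pics/w8b.png

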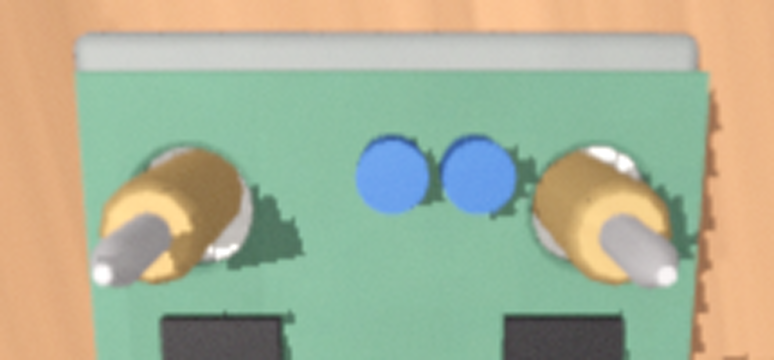

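```bash
python3 -m creep '{"offset":[[0.0004,-0.0006,0.003],[0,0,0.003],[0,0,0.001],[0,0,0],[0,0,0]],"rotation":[[0,0,0],[0,0,0],[0,0,0],[0,0,0],[0,0,0]]}';python3 -m creep '{"offset":[[0,0,0.001],[0,0,0.001],[0,0,0]],"rotation":[[0,0,0],[0,0,0],[0,0,0]]}'; python3 look.py 9
```

```text
time_s: 9.65
ee_pos: [578.8, 19.7, 40.1]
ee_rot: [179.9, 0.1, 78.7]
force: [0.8, 0.2, -2.0]
gripper_width: 27.6
time_s: 10.02
ee_pos: [578.6, 19.8, 37.9]
ee_rot: [179.9, 0.1, 78.7]
force: [0.4, -0.6, -1.6]
gripper_width: 27.8
[578.6408877   19.75718036  37.94493433] [1.79895467e+02 1.17894419e-01 7.87339787e+01] [-0.1 -0.1  0.  -0.1 -0.   0. ] [ 0.4 -0.6 -1.6]
```

View pics/w9b.png

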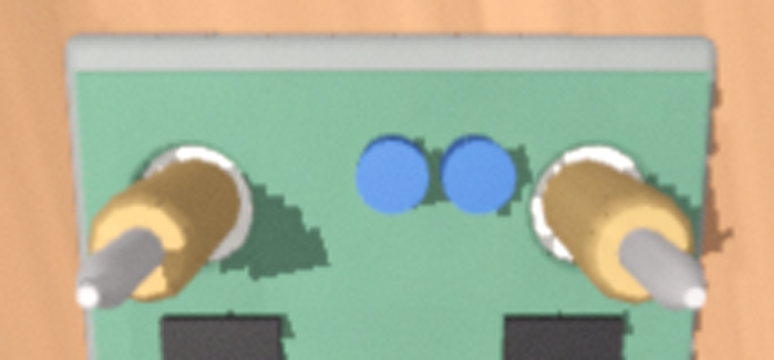

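```bash
python3 -m creep '{"offset":[[0,0,0.001],[0,0,0]],"rotation":[[0,0,0],[0,0,0]]}';python3 -m creep '{"offset":[[0,0,0.001],[0,0,0]],"rotation":[[0,0,0],[0,0,0]]}'
```

```text
time_s: 10.32
ee_pos: [578.8, 19.8, 37.0]
ee_rot: [179.9, 0.1, 78.7]
force: [-0.0, -0.3, -2.5]
gripper_width: 27.7
time_s: 10.58
ee_pos: [578.8, 19.7, 36.8]
ee_rot: [179.9, 0.1, 78.7]
force: [-0.9, -1.4, 3.5]
gripper_width: 27.9
```

```bash
python3 -m creep '{"offset":[[0,0,0],[0,0,0],[0,0,0],[0,0,0]],"rotation":[[0,0,0],[0,0,0],[0,0,0],[0,0,0]]}' 0.25
python3 -m creep '{"offset":[[0,0,-0.02],[0,0,-0.06],[0,0,-0.06],[0,0,0],[0,0,0]],"rotation":[[0,0,0],[0,0,0],[0,0,0],[0,0,0],[0,0,0]]}' 0
python3 - <<'E'
from fith import *
P,R=pose();print(P)
p=camera_params("wrist");im=grab_frame("wrist")[:,:,::-1].copy()
cv2.imwrite("pics/w10.png",im);np.save("w10.npy",p,allow_pickle=True)
crop(im,0,0,512,384,1.5,"pics/w10b.png")
for n in ("side",):
    a=grab_frame(n)[:,:,::-1]; cv2.imwrite(f"pics/{n}10.png",a)
    crop(a,180,130,330,260,5,f"pics/{n}10b.png")
E
```

```text
time_s: 11.08
ee_pos: [578.8, 19.8, 35.9]
ee_rot: [179.9, 0.1, 78.7]
force: [-0.5, 1.3, -0.8]
gripper_width: 64.7
time_s: 11.7
ee_pos: [577.9, 20.1, 175.5]
ee_rot: [179.9, 0.1, 78.7]
force: [0.2, -0.2, -0.7]
gripper_width: 91.2
[577.88962823  20.07578196 175.48590057]
```

View pics/w10b.png

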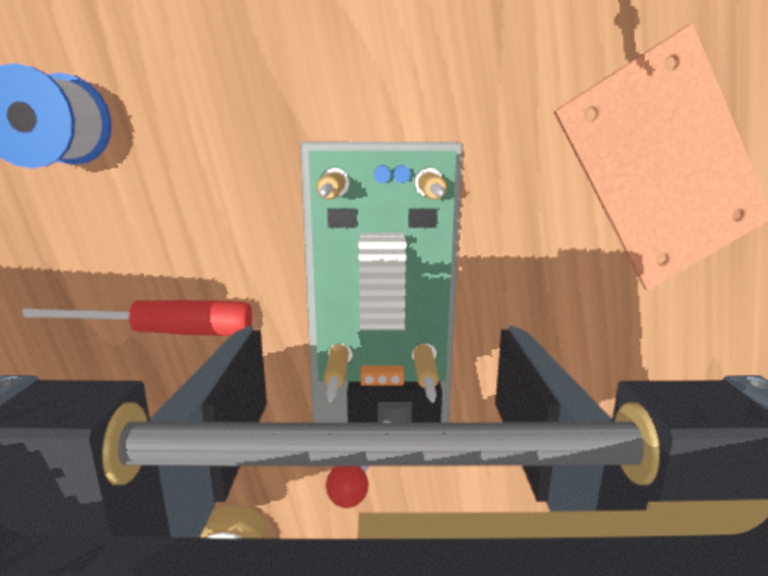

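View pics/side10b.png

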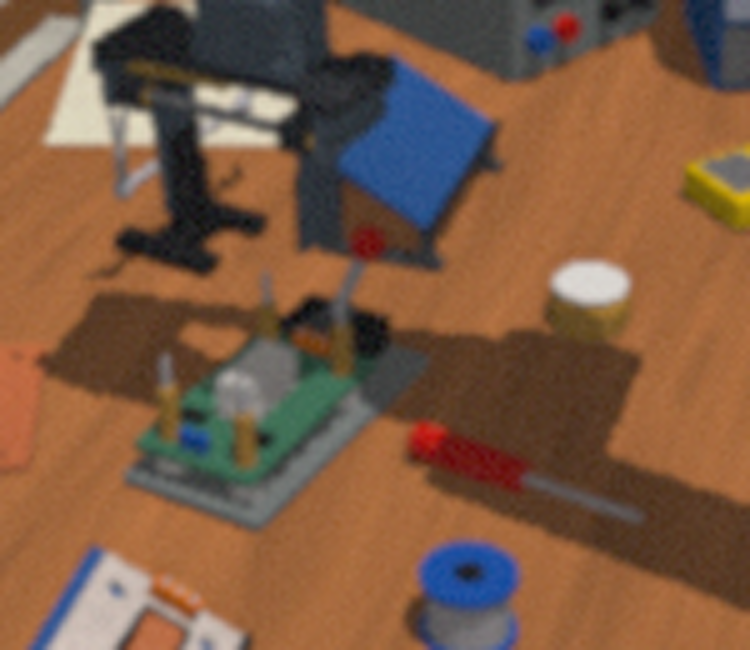

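```bash
python3 - <<'E'
from h import *
im=cv2.imread("pics/w10.png"); crop(im,195,90,315,280,3.1,"pics/w10c.png")
E
```

```text
(no output)
```

View pics/w10c.png

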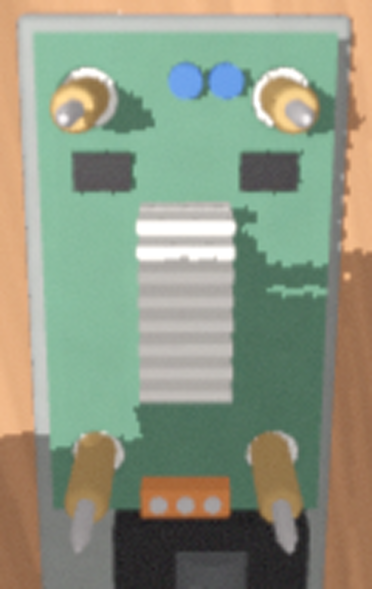

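```bash
python3 - <<'E'
from fits import *
p=np.load("w10.npy",allow_pickle=True).item()
p4=np.load("w4.npy",allow_pickle=True).item()
c=[(-30,60),(30,60),(-30,-60),(30,-60)]
X=[a+(97,) for a in c]+[a+(72,) for a in c]
uv=(np.array([(64,119),(305,120),(80,550),(291,549),(77,108),(293,108),(86,503),(281,504)])+.5)/3.1-.5+[195,90]
q=fitstand([(p,X,uv)],[579,16,-11])
q=fitstand([(p,X,uv)],[579,16,-11,0],True)
u4=(np.array([(252,30),(493,31),(207,523),(424,521),(218,47),(440,52),(173,511),(377,509)])+.5)/3.9-.5+[320,0]
q=fitstand([(p,X,uv),(p4,X,u4)],[579,16,-11])
E
```

```text
[578.77  20.01 -11.29] [-0.3 -0.4  0.5 -0.8 -0.5 -0.2 -0.1  0.1 -1.1  0.1  0.8  0.1  0.1  1.4
  0.4  1. ]
[578.69  19.55 -11.31  -1.98] [ 0.  -0.1  0.2 -0.4 -0.3 -0.9 -0.3 -0.6 -0.8  0.4  0.5  0.4  0.3  0.8
  0.2  0.5]
[578.48  19.93 -11.45] [-0.5 -0.4  0.4 -0.5 -1.  -0.2 -0.6  0.3 -1.2  0.1  0.7  0.3 -0.3  1.4
 -0.   1.2  0.1 -1.3  0.6 -0.9 -0.  -0.2  0.7  0.1 -0.7  0.7  0.3 -0.2
  0.8  0.2  1.2  0.5]
```

```bash
python3 - <<'E'
from h import *
plan([527,335,250],down(93.8),n=6)
E
```

```text
[0.0498, -0.0185, -0.0127] [-0.02, 0.02, -2.51]
[0.0506, -0.0163, -0.0127] [-0.02, 0.02, -2.51]
[0.0512, -0.0141, -0.0127] [-0.02, 0.02, -2.51]
[0.0518, -0.0118, -0.0127] [-0.02, 0.02, -2.51]
[0.0523, -0.0095, -0.0127] [-0.02, 0.02, -2.51]
[0.0527, -0.0072, -0.0127] [-0.02, 0.02, -2.51]
```

```bash
python3 -m creep '{"offset":[[0.0498,-0.0185,-0.02],[0.0506,-0.0163,-0.02],[0.0512,-0.0141,-0.0127],[0.0518,-0.0118,-0.0117],[0.0523,-0.0095,-0.006]],"rotation":[[0,0,-2.5],[0,0,-2.5],[0,0,-2.5],[0,0,-2.5],[0,0,-2.5]]}'
python3 -m creep '{"offset":[[0.0527,-0.0072,-0.006],[0,0,0],[0,0,0]],"rotation":[[0,0,-2.5],[0,0,0],[0,0,0]]}'
python3 - <<'E'
from h import *
print(env.state()["qvel"].round(1))
p=camera_params("wrist");im=grab_frame("wrist")[:,:,::-1]
cv2.imwrite("pics/w11.png",im);np.save("w11.npy",p,allow_pickle=True)
crop(im,0,0,512,384,1.5,"pics/w11b.png")
crop(im,180,60,340,280,2.7,"pics/w11c.png")
E
```

```text
time_s: 12.42
ee_pos: [535.7, 284.1, 244.5]
ee_rot: [-180.0, 0.2, 91.3]
force: [-0.8, -0.3, -0.3]
gripper_width: 91.7
time_s: 12.8
ee_pos: [527.6, 334.5, 249.8]
ee_rot: [-179.9, 0.3, 93.7]
force: [0.1, -0.4, -0.3]
gripper_width: 91.2
[-1.4 -0.8  0.2  0.1 -0.   0.1]
```

View pics/w11b.png

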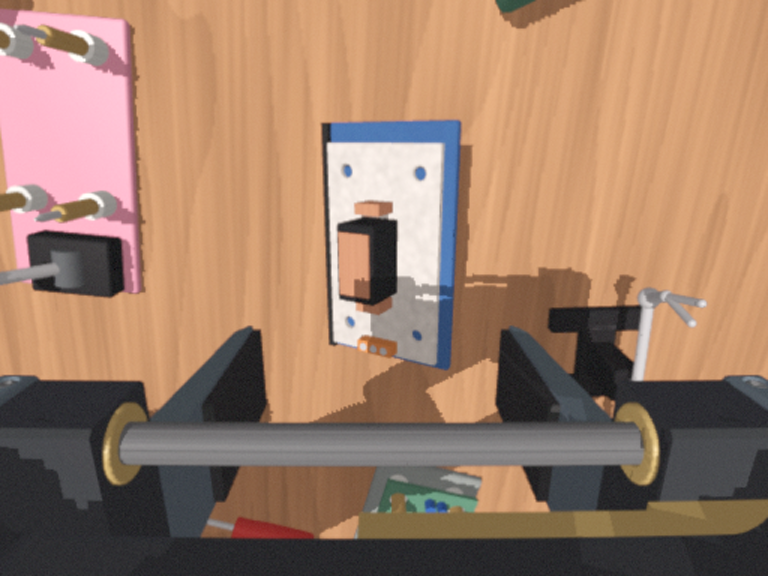

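View pics/w11c.png

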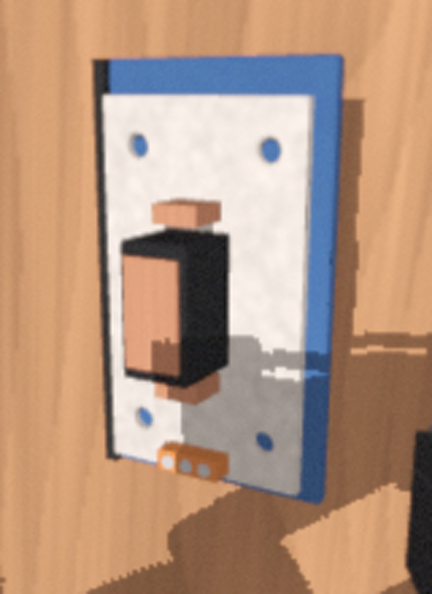

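```bash
python3 - <<'E'
from fitp import *
p=np.load("w11.npy",allow_pickle=True).item()
uv=(np.array([(137,145),(269,150),(143,416),(264,441),(314,96),(300,496),(102,95),(113,457)])+.5)/2.7-.5+[180,60]
X=[(-30,60,5),(30,60,5),(-30,-60,5),(30,-60,5),(46,80,5),(46,-80,5),(-46,80,5),(-46,-80,5)]
q=fitplate([(p,X,uv)],[529,339,61,3])
plan(onplate(q,[0,0,85]),toolR(q[3]),n=4)
E
```

```text
[530.54 338.23  65.83   3.9 ] [ 0.1  0.1  0.2 -0.1  0.3  1.  -0.1  1.3 -1.2 -0.6 -1.   0.2  0.7 -0.2
  1.2 -1.6]
[0.0011, -0.0099, 0.0277] [-7.51, 0.07, -0.04]
[0.0011, -0.0134, 0.0262] [-7.51, 0.07, -0.04]
[0.001, -0.0167, 0.0242] [-7.51, 0.07, -0.04]
[0.001, -0.0197, 0.0218] [-7.51, 0.07, -0.04]
```

```bash
python3 -m creep '{"offset":[[0.0011,-0.0099,0.0277],[0.0011,-0.0134,0.0262],[0.001,-0.0167,0.0242],[0.001,-0.0197,0.0218],[0,0,0]],"rotation":[[-7.5,0.07,0],[-7.5,0.07,0],[-7.5,0.07,0],[-7.5,0.07,0],[0,0,0]]}'
python3 -m creep '{"offset":[[0,0,0],[0,0,0]],"rotation":[[0,0,0],[0,0,0]]}'
python3 - <<'E'
from fitp import *
print(env.state()["qvel"].round(1))
p=camera_params("wrist");im=grab_frame("wrist")[:,:,::-1].copy()
cv2.imwrite("pics/w12.png",im);np.save("w12.npy",p,allow_pickle=True)
crop(im,170,70,350,300,2.5,"pics/w12b.png")
E
```

```text
time_s: 13.48
ee_pos: [488.8, 331.3, 142.2]
ee_rot: [151.5, 0.6, 93.5]
force: [-0.5, 0.4, -0.2]
gripper_width: 91.1
time_s: 13.72
ee_pos: [494.6, 335.5, 147.9]
ee_rot: [150.9, 0.1, 93.3]
force: [-0.3, 0.8, 0.0]
gripper_width: 91.1
[ 0.2 -0.   0.8 -0.6 -0.2  0.7]
```

View pics/w12b.png

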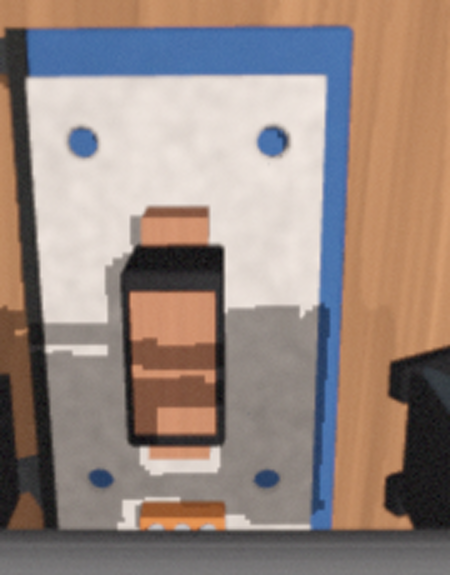

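```bash
python3 - <<'E'
from fitp import *
p=np.load("w12.npy",allow_pickle=True).item();p1=np.load("w11.npy",allow_pickle=True).item()
uv=(np.array([(83,141),(272,141),(101,478),(267,478),(327,75),(27,76)])+.5)/2.5-.5+[170,70]
X=[(-30,60,5),(30,60,5),(-30,-60,5),(30,-60,5),(46,80,5),(-46,80,5)]
q=fitplate([(p,X,uv)],[529,339,61,3])
uv1=(np.array([(137,145),(269,150),(143,416),(264,441)])+.5)/2.7-.5+[180,60]
q=fitplate([(p,X,uv),(p1,X[:4],uv1)],[529,339,61,3])
plan(onplate(q,[0,0,9]),toolR(q[3]),n=2)
E
```

```text
[531.18 338.05  61.95   3.75] [-0.   0.1  0.2 -0.3 -0.1  0.1 -0.1  0.3 -0.6 -0.3  0.6  0.1]
[530.77 338.15  62.55   3.78] [-0.3  0.1  0.2 -0.4 -0.2  0.4 -0.1  0.6 -0.6 -0.5  0.2  0.   0.6 -0.1
  0.3 -0.2  0.5  0.1 -0.2  0.3]
[0.0004, -0.0047, 0.0415] [-0.46, 0.14, -0.17]
[0.0003, -0.0051, 0.0415] [-0.46, 0.14, -0.17]
```

```bash
python3 -m creep '{"offset":[[0.0004,-0.005,0.028],[0.0003,-0.005,0.022],[0,0,0],[0,0,0]],"rotation":[[-0.46,0.14,-0.17],[-0.46,0.14,-0.17],[0,0,0],[0,0,0]]}'
python3 - <<'E'
from fitp import *
print(env.state()["qvel"].round(1))
plan(onplate([531,338.1,62.3,3.77],[0,0,9]),toolR(3.77),n=1)
E
```

```text
time_s: 14.28
ee_pos: [508.7, 336.7, 98.4]
ee_rot: [150.1, 0.1, 93.8]
force: [0.4, 0.2, -0.0]
gripper_width: 91.2
[ 0.3 -0.7  0.  -0.4 -0.2  0.4]
[-0.0, 0.0013, 0.0334] [-0.06, 0.02, 0.09]
```

```bash
python3 -m creep '{"offset":[[0,0.0013,0.017],[0,0,0.0164],[0,0,0],[0,0,0]],"rotation":[[0,0,0],[0,0,0],[0,0,0],[0,0,0]]}'
python3 - <<'E'
from fitp import *
print(env.state()["qvel"].round(1))
plan(onplate([531,338.1,62.3,3.77],[0,0,9]),toolR(3.77),n=1)
E
```

```text
time_s: 14.78
ee_pos: [525.9, 337.4, 68.8]
ee_rot: [150.1, 0.1, 93.9]
force: [0.5, -0.1, -0.5]
gripper_width: 90.7
[ 0.1 -0.2  0.3  0.1  0.  -0.1]
[0.0003, 0.0013, -0.0008] [-0.13, 0.07, 0.14]
```

```bash
python3 -m creep '{"offset":[[0.0003,0.0013,-0.001],[0,0,0],[0,0,0],[0,0,0],[0,0,0]],"rotation":[[0,0,0],[0,0,0],[0,0,0],[0,0,0],[0,0,0]]}' 0.8 45
python3 -m creep '{"offset":[[0,0,0],[0,0,0],[0,0,0]],"rotation":[[0,0,0],[0,0,0],[0,0,0]]}'
python3 -m creep '{"offset":[[0,0,-0.02],[0,0,-0.03],[0,0,-0.04],[0,0,-0.04],[0,0,0]],"rotation":[[0,0,0],[0,0,0],[0,0,0],[0,0,0],[0,0,0]]}'
python3 -m creep '{"offset":[[0,0,0]],"rotation":[[0,0,0]]}'
python3 - <<'E'
from fith import *
plan([578.5,20,240],down(78.6),n=7)
E
```

```text
time_s: 15.4
ee_pos: [526.0, 337.7, 70.3]
ee_rot: [150.1, 0.1, 93.9]
force: [0.3, -0.1, -0.1]
gripper_width: 44.4
time_s: 15.78
ee_pos: [526.2, 337.8, 70.5]
ee_rot: [150.1, 0.1, 93.9]
force: [1.3, -0.2, 0.1]
gripper_width: 29.7
time_s: 16.4
ee_pos: [461.1, 334.3, 185.1]
ee_rot: [150.0, -0.0, 93.9]
force: [0.6, 0.4, -3.6]
gripper_width: 30.0
time_s: 16.52
ee_pos: [460.8, 332.8, 181.4]
ee_rot: [150.3, 0.2, 93.9]
force: [-0.7, -0.3, -4.0]
gripper_width: 29.7
[-0.0458, 0.016, -0.0003] [4.23, -0.53, 2.14]
[-0.0451, 0.0177, -0.0011] [4.23, -0.53, 2.14]
[-0.0445, 0.0192, -0.002] [4.23, -0.53, 2.14]
[-0.0437, 0.0207, -0.0031] [4.23, -0.53, 2.14]
[-0.043, 0.022, -0.0043] [4.23, -0.53, 2.14]
[-0.0422, 0.0232, -0.0056] [4.23, -0.53, 2.14]
[-0.0413, 0.0243, -0.0069] [4.23, -0.53, 2.14]
```

```bash
python3 -m creep '{"offset":[[-0.0458,0.016,-0.0003],[-0.0451,0.0177,-0.0011],[-0.0445,0.0192,-0.002],[-0.0437,0.0207,-0.0031],[-0.043,0.022,-0.0043]],"rotation":[[4.23,-0.53,2.14],[4.23,-0.53,2.14],[4.23,-0.53,2.14],[4.23,-0.53,2.14],[4.23,-0.53,2.14]]}'
python3 -m creep '{"offset":[[-0.0422,0.0232,-0.0056],[-0.0413,0.0243,-0.0069],[0,0,0],[0,0,0],[0,0,0]],"rotation":[[4.23,-0.53,2.14],[4.23,-0.53,2.14],[0,0,0],[0,0,0],[0,0,0]]}'
python3 look.py 13; python3 - <<'E'
from fith import *
plan([578.6,19.9,140],down(78.6),n=2)
E
```

```text
time_s: 17.15
ee_pos: [545.7, 107.6, 222.6]
ee_rot: [171.8, -0.8, 82.8]
force: [1.0, 0.2, -4.3]
gripper_width: 29.9
time_s: 17.77
ee_pos: [578.1, 21.4, 240.2]
ee_rot: [-179.9, -0.1, 78.7]
force: [-0.3, 0.3, -3.2]
gripper_width: 30.0
[578.14641938  21.3600352  240.15845428] [-1.79946280e+02 -1.16030146e-01  7.86735639e+01] [ 0.4 -0.7 -0.4 -0.1  0.1 -0.1] [-0.3  0.3 -3.2]
[-0.0009, 0.0003, 0.0503] [-0.0, -0.06, 0.05]
[-0.0008, 0.0003, 0.0503] [-0.0, -0.06, 0.05]
```

View pics/w13b.png

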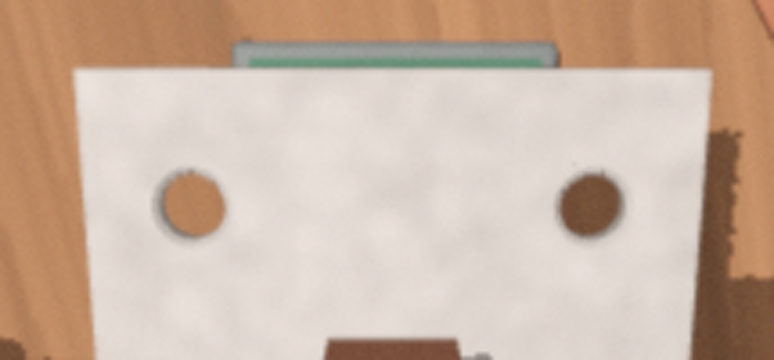

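```bash
python3 - <<'E'
from fith import *
p=np.load("w13.npy",allow_pickle=True).item();P,R=pose()
f=lambda u:(np.array(u)+.5)/3.6-.5+[145,85]
X=[(-30,60,5),(30,60,5),(-46,80,5),(46,80,5)]
q=fith(p,P,R,X,f([(190,204.5),(591,204),(75,68),(712,69)]),[0,0,9,0,0,0],[0,1,2,3])
q[2]=8.5 
fith(p,P,R,X,f([(190,204.5),(591,204),(75,68),(712,69)]),[0,0,q[2],0,0,0],[0,1,3])
p=np.load("w6.npy",allow_pickle=True).item()
fith(p,P*0,R,X[:0],np.zeros((0,2)),q,[0]) if 0 else None
E
```

```text
[ 0.03  0.03  8.15 -0.17  0.    0.  ] [ 0.31  0.15  0.44  0.51 -0.18 -0.34 -0.57 -0.27]
[ 0.    0.02  8.5  -0.17  0.    0.  ] [ 0.4   0.1   0.31  0.46 -0.03 -0.3  -0.78 -0.25]
```

```bash
python3 -m creep '{"offset":[[-0.0009,0.0003,0.05],[-0.0008,0.0003,0.05],[0,0,0.02],[0,0,0],[0,0,0]],"rotation":[[0,0,0],[0,0,0],[0,0,0],[0,0,0],[0,0,0]]}'
python3 -m creep '{"offset":[[0,0,0]],"rotation":[[0,0,0]]}'
python3 look.py 14; python3 - <<'E'
from fith import *
plan([578.7,19.8,115],down(78.7),n=1)
E
```

```text
time_s: 18.45
ee_pos: [580.3, 19.7, 122.7]
ee_rot: [179.8, -0.2, 78.7]
force: [0.9, 0.2, -3.0]
gripper_width: 29.9
time_s: 18.58
ee_pos: [580.4, 19.4, 122.9]
ee_rot: [179.8, -0.2, 78.6]
force: [0.3, 0.0, -3.2]
gripper_width: 29.5
[580.41360396  19.38252247 122.92158636] [179.7552131   -0.18177372  78.63495488] [-0.2  0.2  0.3  0.  -0.1  0.1] [ 0.3  0.  -3.2]
[0.0002, -0.0016, 0.0077] [0.22, -0.18, -0.07]
```

View pics/w14b.png

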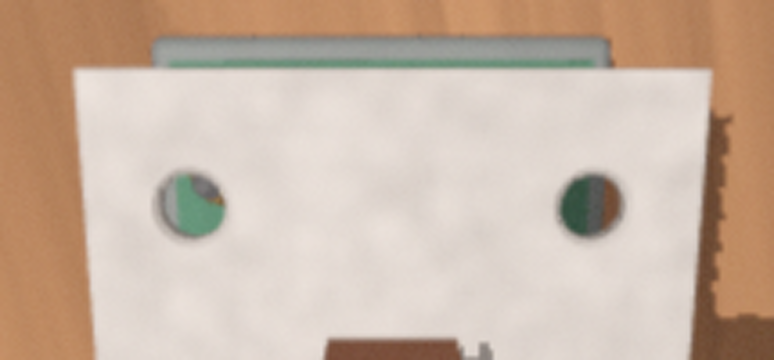

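```bash
python3 -m creep '{"offset":[[0.0002,-0.0016,0.005],[0,0,0.007],[0,0,0],[0,0,0],[0,0,0]],"rotation":[[0.22,-0.18,-0.07],[0,0,0],[0,0,0],[0,0,0],[0,0,0]]}'
python3 look.py 15; python3 - <<'E'
from fith import *
plan([578.7,19.8,105],down(78.7),n=1)
E
```

```text
time_s: 19.25
ee_pos: [578.1, 19.6, 109.4]
ee_rot: [-179.9, 0.0, 78.7]
force: [-0.3, 0.1, -3.0]
gripper_width: 29.7
[578.10855408  19.63189222 109.40894545] [-1.79865689e+02  3.03812699e-02  7.86821135e+01] [-0.  -0.1  0.   0.1 -0.   0. ] [-0.3  0.1 -3. ]
[0.0003, 0.0006, 0.0044] [-0.13, 0.03, -0.02]
```

View pics/w15b.png

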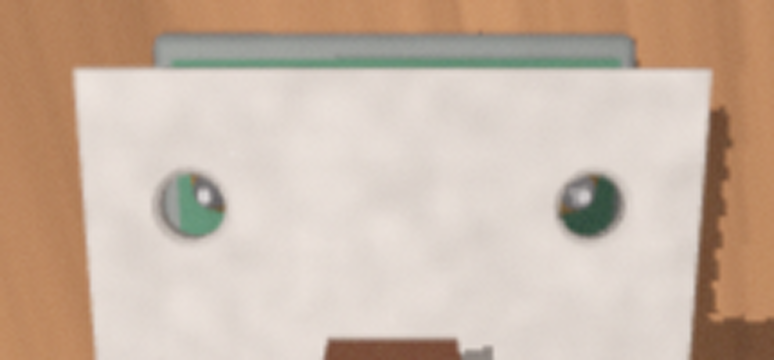

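```bash
cat > delta.py <<'E'
from fith import *
import sys
k,L,Rr,zt=sys.argv[1],eval(sys.argv[2]),eval(sys.argv[3]),float(sys.argv[4])
p=np.load(f"w{k}.npy",allow_pickle=True).item();P,R=pose()
f=lambda u:(np.array(u)+.5)/3.6-.5+[145,85]
for h,b in (((190,204.5),L),((591,204),Rr)):
    H=onz(p,f(h),P[2]-8.3+5);Bq=onz(p,f(b),zt)
    print("tool delta",R.inv().apply(Bq-H).round(2))
E
python3 delta.py 15 "(203,197)" "(580,196)" 97
```

```text
tool delta [-0.1   0.51  9.13]
tool delta [-0.02 -0.23  9.14]
```

```bash
python3 -m creep '{"offset":[[0,0.0003,0.003],[0,0,0.003],[0,0,0.003],[0,0,0],[0,0,0]],"rotation":[[-0.1,0,0],[0,0,0],[0,0,0],[0,0,0],[0,0,0]]}'
python3 look.py 16
```

```text
time_s: 19.92
ee_pos: [578.3, 19.6, 100.3]
ee_rot: [-179.9, 0.0, 78.7]
force: [0.6, 0.3, -3.5]
gripper_width: 29.5
[578.26503835  19.5939489  100.29681824] [-1.79948094e+02  3.48431807e-02  7.86824173e+01] [ 0.  -0.1 -0.2 -0.  -0.   0. ] [ 0.6  0.3 -3.5]
```

View pics/w16b.png

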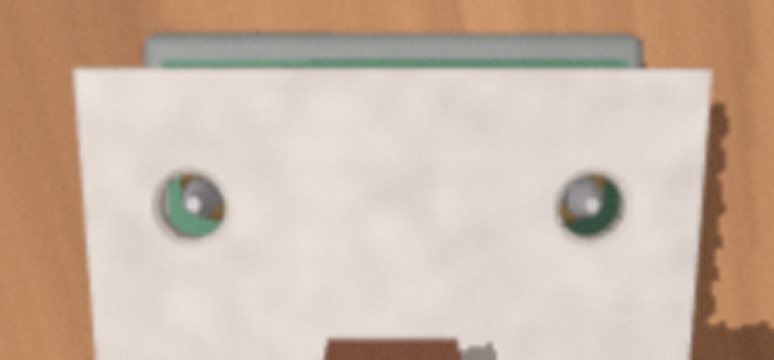

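```bash
python3 -m creep '{"offset":[[0,0.0003,0.003],[0,0,0.003],[0,0,0.003],[0,0,0],[0,0,0]],"rotation":[[0,0,0],[0,0,0],[0,0,0],[0,0,0],[0,0,0]]}'
python3 look.py 17
python3 - <<'E'
from h import *
a=grab_frame("side")[:,:,::-1]; crop(a,180,130,330,260,5,"pics/side17b.png")
E
```

```text
time_s: 20.6
ee_pos: [578.5, 19.6, 91.3]
ee_rot: [-179.9, 0.0, 78.7]
force: [0.4, -0.9, -3.4]
gripper_width: 30.1
[578.54083689  19.56305154  91.28143208] [-1.79947738e+02  3.48346036e-02  7.86837543e+01] [ 0.1 -0.  -0.1 -0.   0.1  0. ] [ 0.4 -0.9 -3.4]
```

View pics/w17b.png

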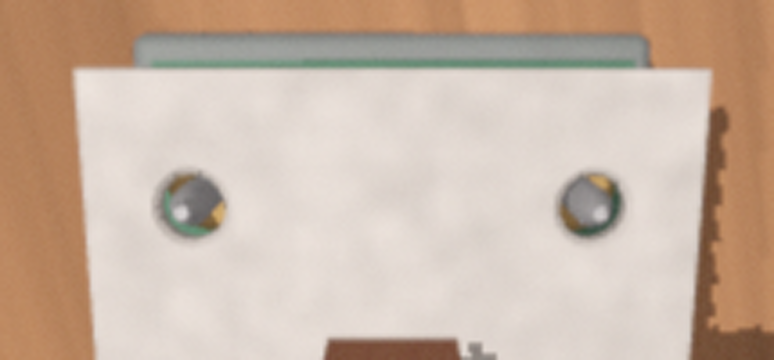

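View pics/side17b.png

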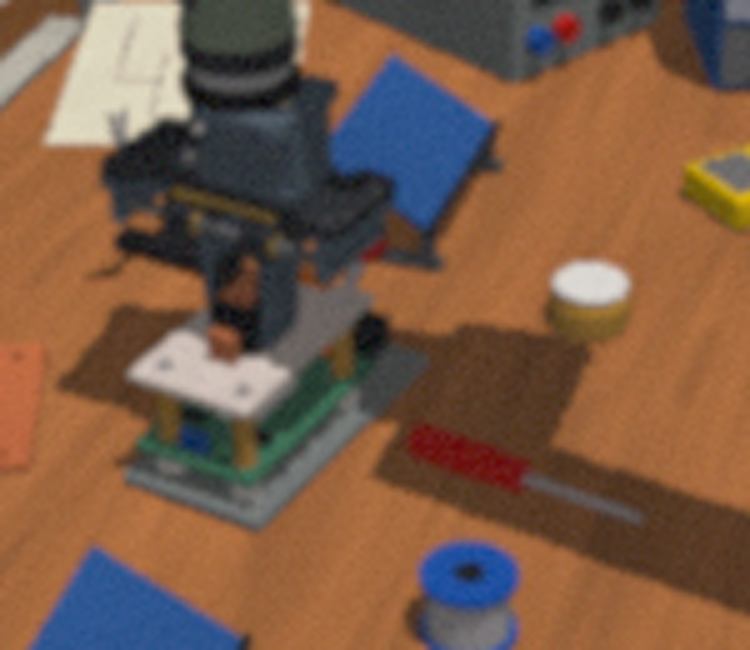

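```bash
python3 -m creep '{"offset":[[0,0.0001,0.003],[0,0,0.003],[0,0,0.003],[0,0,0],[0,0,0]],"rotation":[[0,0,0],[0,0,0],[0,0,0],[0,0,0],[0,0,0]]}'
python3 -m creep '{"offset":[[0,0,0.001],[0,0,0],[0,0,0]],"rotation":[[0,0,0],[0,0,0],[0,0,0]]}'
python3 -m creep '{"offset":[[0,0,0.001],[0,0,0],[0,0,0]],"rotation":[[0,0,0],[0,0,0],[0,0,0]]}'
python3 look.py 18
```

```text
time_s: 21.32
ee_pos: [578.6, 19.5, 82.3]
ee_rot: [-179.9, 0.0, 78.7]
force: [-0.8, 0.5, -4.2]
gripper_width: 29.7
time_s: 21.7
ee_pos: [578.6, 19.5, 81.3]
ee_rot: [-180.0, 0.0, 78.7]
force: [0.7, 0.8, -3.7]
gripper_width: 29.6
time_s: 22.08
ee_pos: [578.6, 19.5, 80.3]
ee_rot: [-179.9, 0.0, 78.7]
force: [0.6, -0.5, -4.0]
gripper_width: 29.9
[578.58219533  19.49499843  80.28165423] [-1.79946575e+02  3.44390294e-02  7.86828365e+01] [ 0.  -0.  -0.1  0.1 -0.2 -0. ] [ 0.6 -0.5 -4. ]
```

View pics/w18b.png

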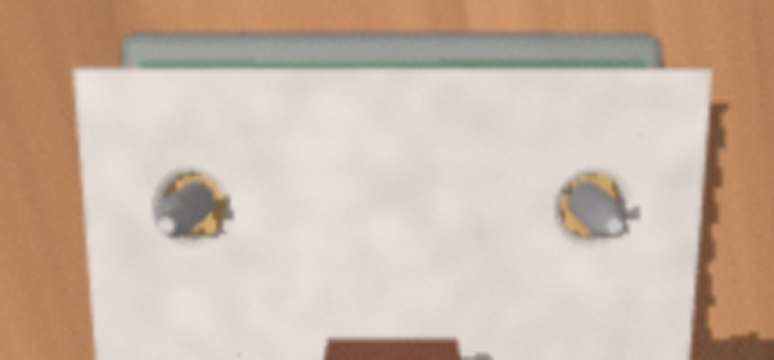

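```bash
python3 -m creep '{"offset":[[0,0,0.001],[0,0,0]],"rotation":[[0,0,0],[0,0,0]]}'
python3 -m creep '{"offset":[[0,0,0.0005],[0,0,0]],"rotation":[[0,0,0],[0,0,0]]}'
python3 -m creep '{"offset":[[0,0,0.0005],[0,0,0]],"rotation":[[0,0,0],[0,0,0]]}'
```

```text
time_s: 22.38
ee_pos: [578.5, 19.5, 79.2]
ee_rot: [-179.9, 0.0, 78.7]
force: [0.1, -0.2, -4.0]
gripper_width: 29.8
time_s: 22.62
ee_pos: [578.6, 19.5, 78.9]
ee_rot: [-180.0, 0.0, 78.7]
force: [-0.2, -0.0, -2.2]
gripper_width: 29.9
time_s: 22.88
ee_pos: [578.6, 19.5, 78.8]
ee_rot: [-180.0, 0.0, 78.7]
force: [-1.9, 0.8, 1.7]
gripper_width: 30.0
```

```bash
python3 -m creep '{"offset":[[0,0,0],[0,0,0],[0,0,0],[0,0,0]],"rotation":[[0,0,0],[0,0,0],[0,0,0],[0,0,0]]}' 0.25
python3 -m creep '{"offset":[[0,0,-0.02],[0,0,-0.05],[0,0,-0.05],[0,0,0],[0,0,0]],"rotation":[[0,0,0],[0,0,0],[0,0,0],[0,0,0],[0,0,0]]}' 0
python3 - <<'E'
from h import *
P,R=pose();print(P)
p=camera_params("wrist");im=grab_frame("wrist")[:,:,::-1].copy()
cv2.imwrite("pics/w19.png",im);np.save("w19.npy",p,allow_pickle=True)
crop(im,0,0,512,384,1.5,"pics/w19b.png")
S=camera_params("scene");D=camera_params("side")
for n in ("side","scene"):
    a=grab_frame(n)[:,:,::-1]; cv2.imwrite(f"pics/{n}19.png",a)
    crop(a,*((210,150,340,260) if n=="scene" else (180,130,330,260)),5,f"pics/{n}19b.png")
E
```

```text
time_s: 23.38
ee_pos: [578.7, 19.5, 78.3]
ee_rot: [-180.0, 0.0, 78.7]
force: [-0.2, 0.0, -0.1]
gripper_width: 66.6
time_s: 24.0
ee_pos: [578.1, 19.5, 197.6]
ee_rot: [-179.9, 0.1, 78.7]
force: [-0.3, -0.1, -0.8]
gripper_width: 91.6
[578.09955403  19.53361775 197.61657074]
```

View pics/w19b.png

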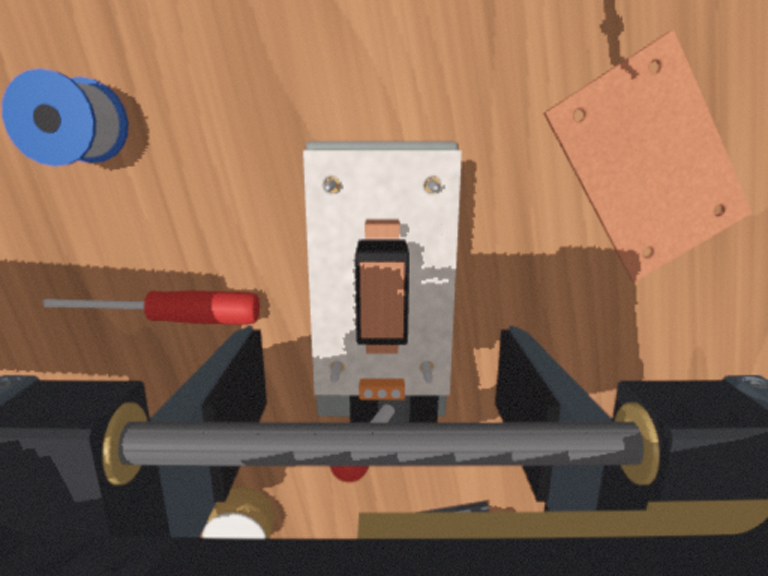

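View pics/side19b.png

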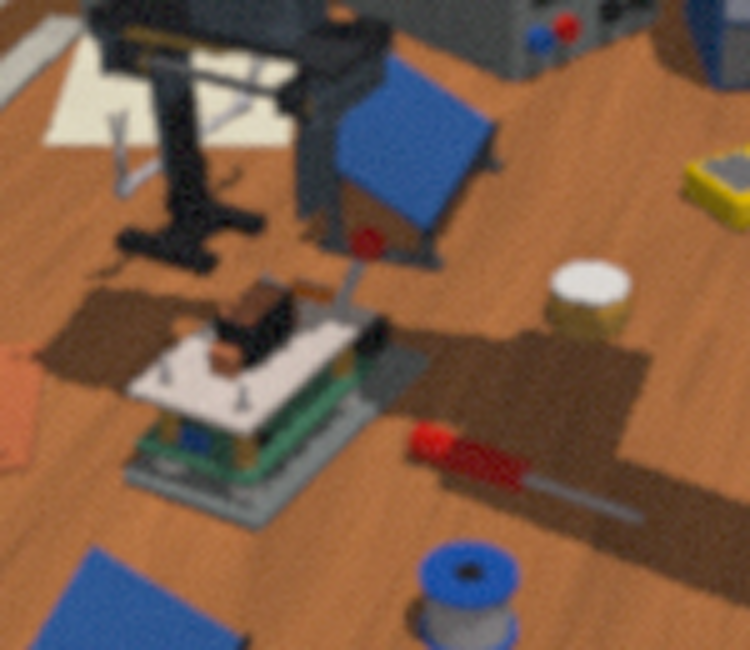

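View pics/scene19b.png

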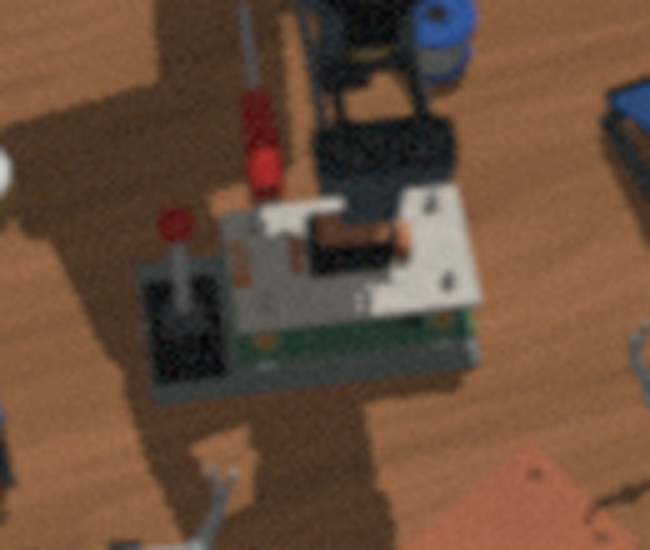

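```bash
python3 - <<'E'
from h import *
Q=Ro.from_euler('z',-11.4,degrees=True); T=lambda v:Q.apply(v)+[578.6,19.9,0]
a=T([-82,-117,92]);b=T([-60,-117,92]);c=T([22,-117,92]);print(a,b,c)
plan(a+[0,0,100],down(78.7))
p=np.load("w19.npy",allow_pickle=True).item()
# lever knob check with scene/side images
S=camera_params("scene");D=camera_params("side")
print("knob",tri([(S,np.array((176,224))/5+[210,150]),(D,np.array((367,243))/5+[180,130])]), "model",T([-28.4,-112,102.2]))
E
```

```text
[475.09185486 -78.58382552  92.        ] [496.6578207  -82.93228701  92.        ] [577.04005702 -99.14018892  92.        ]
[-0.0388, -0.0271, 0.0017] [-0.08, 0.03, -0.01]
[-0.0388, -0.0271, 0.0016] [-0.08, 0.03, -0.01]
[-0.0388, -0.0271, 0.0016] [-0.08, 0.03, -0.01]
knob [534.5782394  -86.36512579 104.8821848 ] model [528.62267652 -84.27690309 102.2       ]
```

```bash
python3 -m creep '{"offset":[[-0.039,-0.027,0],[-0.039,-0.027,0],[-0.0385,-0.027,0],[0,0,0.04],[0,0,0.05]],"rotation":[[0,0,0],[0,0,0],[0,0,0],[0,0,0],[0,0,0]]}' 1 20
python3 -m creep '{"offset":[[0,0,0.012],[0,0,0],[0,0,0]],"rotation":[[0,0,0],[0,0,0],[0,0,0]]}'
python3 - <<'E'
from h import *
p=camera_params("wrist");im=grab_frame("wrist")[:,:,::-1].copy()
crop(im,0,0,512,384,1.5,"pics/w20b.png")
a=grab_frame("side")[:,:,::-1]; crop(a,180,130,330,260,5,"pics/side20b.png")
P,R=pose();Q=Ro.from_euler('z',-11.4,degrees=True);print(Q.inv().apply(P-[578.6,19.9,0]))
E
```

```text
time_s: 24.78
ee_pos: [476.4, -79.4, 107.6]
ee_rot: [179.9, 0.0, 78.6]
force: [0.8, 0.3, -0.5]
gripper_width: 44.2
time_s: 25.15
ee_pos: [477.7, -79.0, 97.8]
ee_rot: [179.9, 0.0, 78.7]
force: [-0.4, 0.3, 0.2]
gripper_width: 14.3
[ -79.52808591 -116.87020741   97.865154  ]
```

View pics/w20b.png

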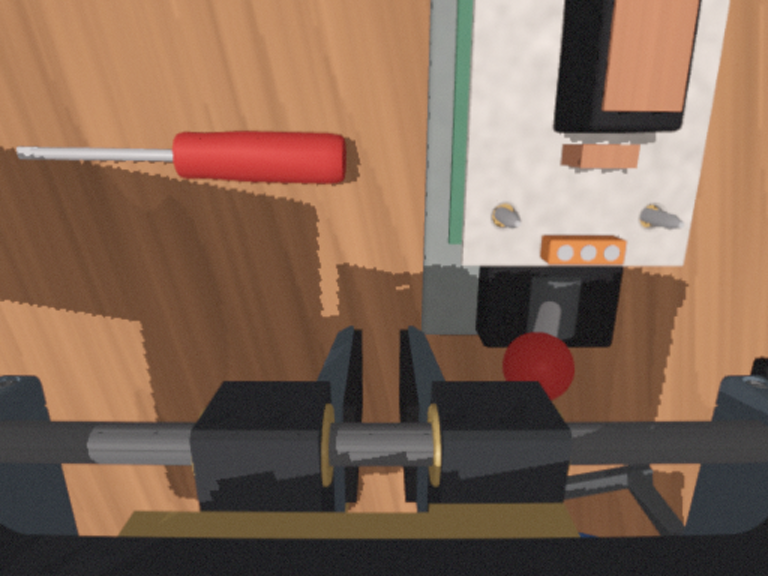

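View pics/side20b.png

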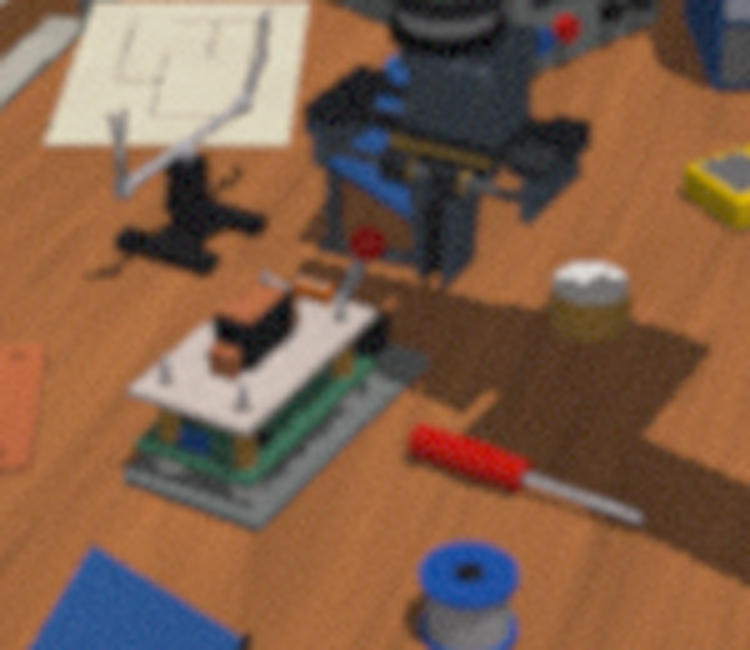

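```bash
python3 -m creep '{"offset":[[0,0.01,0.004],[0,0.015,0],[0,0.02,0],[0,0.02,0],[0,0.015,0]],"rotation":[[0,0,0],[0,0,0],[0,0,0],[0,0,0],[0,0,0]]}'
cat > lev.py <<'E'
from h import *
import sys
k=sys.argv[1]
im=grab_frame("wrist")[:,:,::-1].copy()
crop(im,0,0,512,384,1.5,f"pics/w{k}b.png")
a=grab_frame("side")[:,:,::-1]; crop(a,180,130,330,260,5,f"pics/side{k}b.png")
P,R=pose();Q=Ro.from_euler('z',-11.4,degrees=True);print(Q.inv().apply(P-[578.6,19.9,0]),env.state()["force"],env.state()["gripper_width"])
E
python3 lev.py 21
```

```text
time_s: 25.88
ee_pos: [556.3, -94.8, 92.4]
ee_rot: [-180.0, 0.0, 78.7]
force: [-1.2, 0.6, 0.4]
gripper_width: 0.2
[   1.37222221 -116.89096392   92.21113304] [-1.04082125  0.192951    0.18337302] 0.370636934445549
```

View pics/w21b.png

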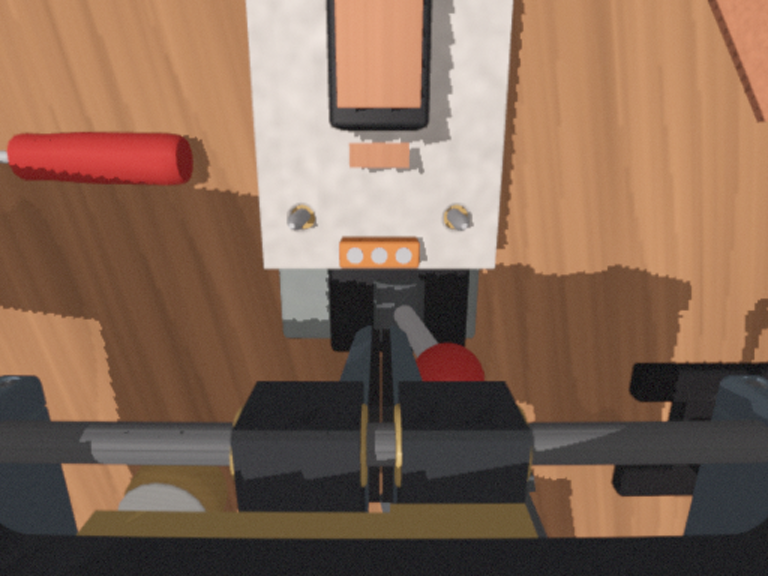

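```bash
python3 -m creep '{"offset":[[0,0.008,0],[0,0.006,0],[0,0.003,0],[0,0,0]],"rotation":[[0,0,0],[0,0,0],[0,0,0],[0,0,0]]}'; python3 -m creep '{"offset":[[0,0.003,0],[0,0,0]],"rotation":[[0,0,0],[0,0,0]]}'; python3 lev.py 22
```

```text
time_s: 26.48
ee_pos: [571.7, -97.9, 92.4]
ee_rot: [-180.0, 0.0, 78.7]
force: [0.2, 0.1, -0.1]
gripper_width: 0.2
time_s: 26.72
ee_pos: [574.5, -98.5, 92.4]
ee_rot: [-180.0, 0.0, 78.7]
force: [-0.3, 0.2, -0.7]
gripper_width: 0.7
[  19.38994938 -116.8558805    92.44355854] [-0.44133143  0.19471738  0.09241384] 0.46272380968381205
```

View pics/w22b.png

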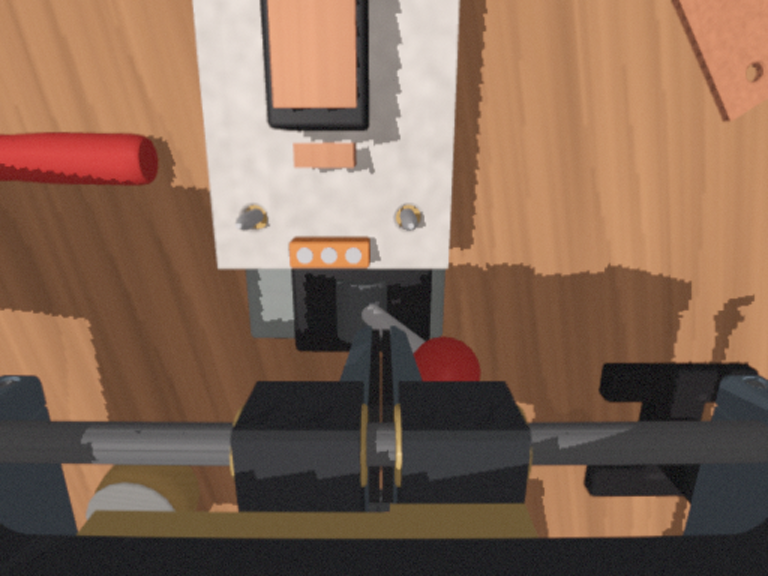

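Fingers still pushing freely; advance in small steps until the stop is felt.

```bash
for i in 1 ; do python3 -m creep '{"offset":[[0,0.003,0],[0,0,0]],"rotation":[[0,0,0],[0,0,0]]}'; done; python3 -m creep '{"offset":[[0,0.002,0],[0,0,0]],"rotation":[[0,0,0],[0,0,0]]}'; python3 -m creep '{"offset":[[0,0.002,0],[0,0,0]],"rotation":[[0,0,0],[0,0,0]]}'; python3 lev.py 23
```

```text
time_s: 27.08
ee_pos: [577.5, -99.1, 92.3]
ee_rot: [-180.0, 0.0, 78.7]
force: [-1.2, 0.7, -0.4]
gripper_width: 0.5
time_s: 27.32
ee_pos: [579.4, -99.5, 92.3]
ee_rot: [-180.0, 0.0, 78.7]
force: [-1.2, 0.4, -1.0]
gripper_width: 0.5
time_s: 27.58
ee_pos: [580.5, -99.7, 92.2]
ee_rot: [-179.8, 0.0, 78.7]
force: [-3.5, 0.9, 0.6]
gripper_width: 0.2
[  25.53943217 -116.8492731    92.21490971] [-3.1331421   0.46529149  0.83330816] 0.6890972544991343
```

View pics/w23b.png

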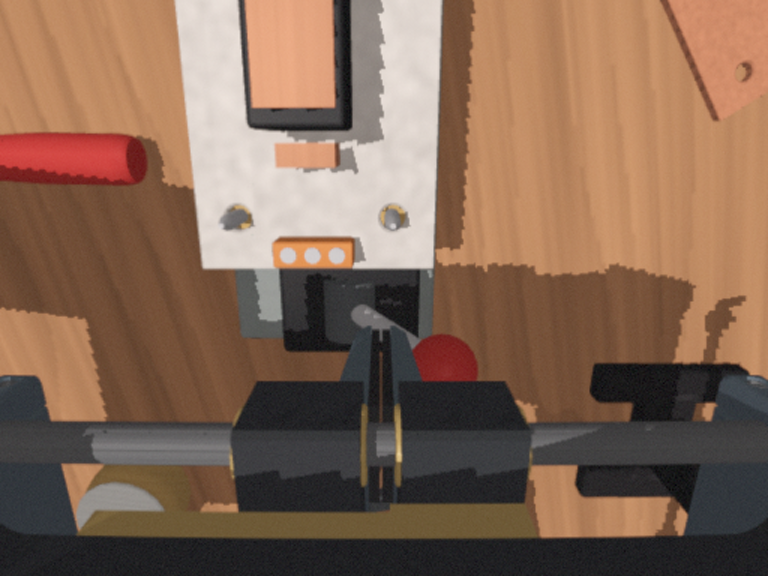

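View pics/side23b.png

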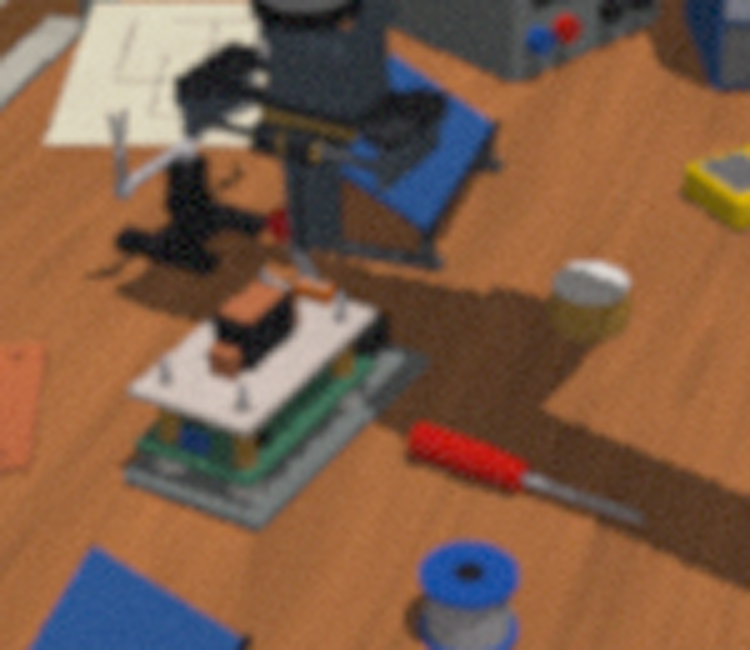

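```bash
python3 -m creep '{"offset":[[0,0.002,0],[0,0,0]],"rotation":[[0,0,0],[0,0,0]]}'; python3 -m creep '{"offset":[[0,0.002,0],[0,0,0]],"rotation":[[0,0,0],[0,0,0]]}'
```

```text
time_s: 27.92
ee_pos: [580.7, -99.7, 92.1]
ee_rot: [-179.6, 0.0, 78.7]
force: [-6.7, 1.3, 3.7]
gripper_width: 0.4
time_s: 28.18
ee_pos: [580.9, -99.8, 92.1]
ee_rot: [-179.4, 0.0, 78.7]
force: [-11.0, 2.4, 6.8]
gripper_width: 0.6
```

```bash
python3 -m creep '{"offset":[[0,-0.01,0],[0,-0.03,0],[0,-0.03,-0.01],[0,0,-0.06],[0,0,-0.06]],"rotation":[[0,0,0],[0,0,0],[0,0,0],[0,0,0],[0,0,0]]}'; python3 -m creep '{"offset":[[0.01,-0.05,0],[0,-0.05,0],[0,0,0],[0,0,0]],"rotation":[[0,0,0],[0,0,0],[0,0,0],[0,0,0]]}'
python3 - <<'E'
from h import *
im=grab_frame("wrist")[:,:,::-1].copy(); crop(im,0,0,512,384,1.5,"pics/w24b.png")
for n in ("side","scene"):
    a=grab_frame(n)[:,:,::-1]; cv2.imwrite(f"pics/{n}24.png",a)
    crop(a,*((210,150,340,260) if n=="scene" else (180,130,330,260)),5,f"pics/{n}24b.png")
E
```

```text
time_s: 28.8
ee_pos: [516.9, -86.9, 224.0]
ee_rot: [179.9, 0.0, 78.7]
force: [1.1, -0.2, -0.0]
gripper_width: 0.3
time_s: 29.3
ee_pos: [422.0, -57.6, 223.2]
ee_rot: [179.8, 0.0, 78.7]
force: [0.3, -0.4, -1.0]
gripper_width: 0.2
```

View pics/scene24b.png

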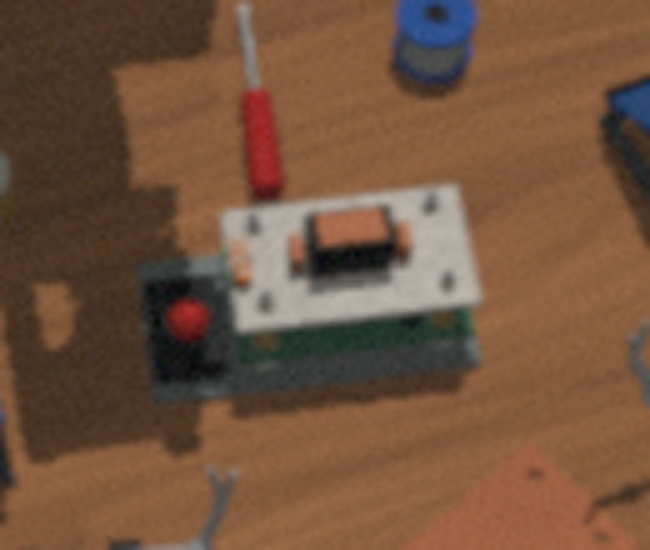

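View pics/side24b.png

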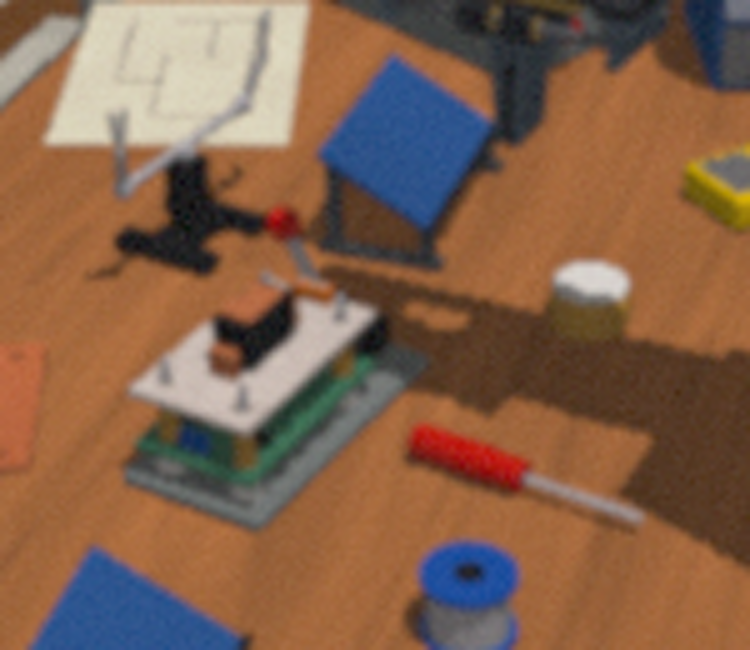

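View pics/side24.png

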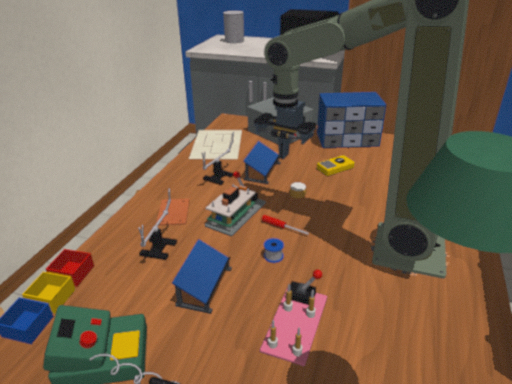

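```bash
python3 - <<'E'
from h import *
Q=Ro.from_euler('z',-11.4,degrees=True); T=lambda v:Q.apply(v)+[578.6,19.9,0]
S=camera_params("scene");D=camera_params("side")
print("knob",tri([(S,np.array((188,320))/5+[210,150]),(D,np.array((282,222))/5+[180,130])]), "model",T([48.4,-112,102.2]))
print(env.state()["time_s"],env.state()["qvel"].round(1)); env.job_done()
E
```

```text
knob [ 603.34289003 -100.76539028  101.37013224] model [603.90750273 -99.45698683 102.2       ]
29.45 [ 0.   0.2  0.2 -0.   0.4 -0. ]
the job is handed in; nothing more can be done
```

I placed the circuit board on the lower shoulders of the grey stand and the power deck on the upper shoulders. Both have the orange terminal block at the lever's end. I then pushed the lever over to its end stop, moved the arm clear, and handed the job in at 29.5 s.

**Seating:** Both plates met the shoulders under light contact, about 6 N. The tool stood 42.0 mm higher for the deck than for the board, which matches the shoulder spacing. In the pictures both plates lie level, with all four posts through the board's holes and all four pins through the deck's.

**Lever:** The push met a hard stop at about 11–13 N. The knob, located from both fixed cameras after I backed away, was within about 2 mm of its fully-on position.

**Bystanders:** In the last side view, the bystanders I could see appeared unmoved and the pink stand was untouched. I compared these by eye only and did not measure them.

**Disagreements along the way:**
- The first height fit for the deck was off by about 3 mm. I redid it from a closer picture before gripping.
- The lever's starting knob position, read from the fixed cameras, differed from the expected one by about 7 mm. I put this down to rough pixel readings.

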